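Demagnetise a batch of setting rings

TASK

Demagnetise the plain steel setting rings that lie in front of the machine: hang each one flat down on the sledge, over the post that fills its bore (thickest post for the biggest ring, and so on down), then with the shutter raised feed the loaded sledge fully home under the low guard, pushing it with the wooden push stick. Take the stick out, push the shutter fully down and only then press the start button; the push stick goes back on its peg at the left of the guard, hanging freely by its eye, and the other things on the bench stay where they are.

Things in the scene. Friction and masses are not known exactly. Their poses are not given: they have to be found in the camera images.
- xlarge_ring_centre (a point): Centre (half-way up) of the biggest of the plain steel setting rings with a knurled band: outside 64 mm, bore 42 mm, 22 mm high, about 0.28 kg, lying flat, z its axis. Grasp it across the outside. Not always present (None while absent or held).
- large_ring_centre (a point): Centre (half-way up) of the second biggest of the plain steel setting rings with a knurled band: outside 58 mm, bore 36 mm, 20 mm high, about 0.22 kg, lying flat, z its axis. Grasp it across the outside. Not always present (None while absent or held).
- medium_ring_centre (a point): Centre (half-way up) of the third biggest of the plain steel setting rings with a knurled band: outside 52 mm, bore 30 mm, 18 mm high, about 0.17 kg, lying flat, z its axis. Grasp it across the outside. Not always present (None while absent or held).
- small_ring_centre (a point): Centre (half-way up) of the smallest of the plain steel setting rings with a knurled band: outside 46 mm, bore 24 mm, 16 mm high, about 0.12 kg, lying flat, z its axis. Grasp it across the outside. Not always present (None while absent or held).
- post_xlarge (a point): Foot of the leftmost (seen from the robot) and thickest of the sledge's four posts, on the top face of the board: post 38 mm thick, 34 mm high, its top 8 mm tapered to 28 mm. Axes as the machine: x into it, y to the left along the row of posts (68 mm apart), z up.
- post_large (a point): Foot of the second from the left of the sledge's four posts, on the top face of the board: post 32 mm thick, 34 mm high, its top 8 mm tapered to 22 mm. Axes as the machine: x into it, y to the left along the row of posts (68 mm apart), z up.
- post_medium (a point): Foot of the third from the left of the sledge's four posts, on the top face of the board: post 26 mm thick, 34 mm high, its top 8 mm tapered to 16 mm. Axes as the machine: x into it, y to the left along the row of posts (68 mm apart), z up.
- post_small (a point): Foot of the rightmost and thinnest of the sledge's four posts, on the top face of the board: post 20 mm thick, 34 mm high, its top 8 mm tapered to 10 mm. Axes as the machine: x into it, y to the left along the row of posts (68 mm apart), z up.
- push_bar (a point): Middle of the rear face (towards the robot) of the sledge's push bar, 17 mm above the bench; the bar is 160 mm wide and reaches from 6 to 28 mm above the bench. Axes as the machine: push along x. White plastic sledge, board 90 x 270 x 12 mm, its top face 28 mm above the bench, on two low rails and over a 5 mm thick base plate; it slides with about 5 N of friction.
- sledge (a joint): How far the sledge has been fed in, m: 0 = out in front of the guard, 0.16 = home against its stop.
- guard_shutter (a joint): Aluminium drop shutter that closes the mouth, 13 mm behind the front of the guard: 0 = down (closed), 0.07 m = fully up (open). It slides straight up and down in its slot with about 6 N of friction, weighs 0.25 kg and stays where it is left.
- shutter_handle (a point): Centre of the shutter's black bar handle on top of the guard: 100 mm along y, 14 mm thick along x, 16 mm high; axes as the machine. With the shutter down it is 134 mm above the bench, its underside 22 mm above the guard's top.
- demagnetiser: The machine, fixed to the bench: origin on the bench under the middle of its mouth, x into the machine, y to its left, z up. Grey guard from x = 0 to 70 mm, 330 mm wide, top 104 mm above the bench, mouth 290 mm wide and 74 mm high; behind it the blue coil housing, 152 mm high (strap 164 mm), to x = 200 mm. With the sledge home its push bar is 25 mm inside the mouth.
- start_button (a joint): Round grey push button, 26 mm across, on the right of the guard's top: 0 to 0.006 m downward, springs back; fully pressed takes 5 N.
- start_button_top (a point): Middle of the button's top face, 126 mm above the bench while unpressed.
- push_stick_grip (a point): Middle of the push stick's wooden shaft, where it is gripped: 20 mm wide, 26 mm high, this point half-way up, 13 mm above its underside, on which it stands. Its x axis runs along the stick to the broad rubber-faced foot (50 mm wide, 28 mm high), whose face is 95 mm ahead of this point; the eye is at the other end. y is across the stick, z up. About 0.13 kg.
- push_stick_eye (a point): Centre of the push stick's eye: 85 mm behind the grip point and 7 mm above it (20 mm above the underside). Hole 24 mm across, running along the stick's y, through a wooden ring 40 mm across and 16 mm thick. The foot's face is 180 mm from here.
- peg_middle (a point): Middle of the free part of the push stick's peg, on its axis, 226 mm above the bench; axes as the machine. 10 mm thick, it points to the machine's -x (to the robot), rising by 0.2 rad; a 15 mm ball ends it 28 mm farther out, a black 32 mm thick collar ends 25 mm farther in. It is carried by a flat bar (to 241 mm high) 66 mm behind this point. All below is clear, so the stick can hang straight down.
- plug_gauge: Bystander: plug gauge with dark hexagonal handle, 27 x 123 x 24 mm.
- torch: Bystander: black torch, 118 mm long.
- micrometer: Bystander: micrometer, 132 mm long.
- marker: Bystander: felt marker, 130 mm long.
Not all that is in view belongs to the job. Leave any green look-alike of the part that bears xlarge_ring_centre alone.

How it is judged:
On the way, in this order (a step that is already met when the one before it is completed fails the run):
1. every ring that is present is seated on its own post (horizontal distance between xlarge_ring_centre and post_xlarge below 0.0035 m and z of xlarge_ring_centre in the frame of post_xlarge between 0.008 and 0.014 m and horizontal distance between large_ring_centre and post_large below 0.0035 m and z of large_ring_centre in the frame of post_large between 0.007 and 0.013 m and horizontal distance between medium_ring_centre and post_medium below 0.0035 m and z of medium_ring_centre in the frame of post_medium between 0.006 and 0.012 m and horizontal distance between small_ring_centre and post_small below 0.0035 m and z of small_ring_centre in the frame of post_small between 0.005 and 0.011 m), for 0.2 s.
2. the push stick drives the sledge in under the raised shutter (value of joint sledge above 0.09 m and value of joint guard_shutter above 0.05 m and contact force between push_stick and sledge above 0.3 N).
3. the start button is pressed while the loaded sledge is home and the shutter down (all of step 1 and value of joint sledge above 0.155 m and value of joint guard_shutter below 0.006 m and value of joint start_button above 0.004 m), for 0.05 s.
At the end, for the whole second after the job is handed in: Every ring present lies flat on the sledge's board over the post of its own size (within 3.5 mm of its axis, 3 mm in height); the sledge is home (within 5 mm of its stop) and the shutter down (within 6 mm); the push stick hangs still and upright (within 0.3 rad) with the peg through its eye (all of step 1 and value of joint sledge above 0.155 m and value of joint guard_shutter below 0.006 m and x of push_stick_eye in the frame of peg_middle between -0.025 and 0.03 m and y of push_stick_eye in the frame of peg_middle between -0.011 and 0.011 m and z of push_stick_eye in the frame of peg_middle between -0.018 and 0.003 m and angle between the x axis of push_stick_grip and the z axis of demagnetiser, either way round below 0.3 rad and linear speed of push_stick below 0.05 m/s); the robot touches nothing.
It fails at once if the plug gauge is pushed more than 30 mm from its place (distance of plug_gauge from where it was at the start of the episode above 0.03 m).
It fails at once if the torch is pushed more than 30 mm from its place (distance of torch from where it was at the start of the episode above 0.03 m).
It fails at once if the micrometer is pushed more than 30 mm from its place (distance of micrometer from where it was at the start of the episode above 0.03 m).
It fails at once if the marker is pushed more than 30 mm from its place (distance of marker from where it was at the start of the episode above 0.03 m).
Of xlarge_ring, large_ring, medium_ring, small_ring only 3 to 4 are there at a start; the rules pass over those that are not, and their reading is None.
At some moment in a run one of xlarge_ring, large_ring, medium_ring, small_ring may be knocked a few centimetres aside while the robot is not near it.
It also fails if it takes over 192 s, if anything falls off the work surface, if the arm or the gripper's body presses on something with over 40 N, if the wrist force passes 120 N, or if a joint passes its speed limit or range.

ROBOT

A 6-joint arm with a two-finger parallel gripper is mounted at the origin on a cart in front of the work surface, level with it; the furniture and walls round the work are solid. World frame = base frame: x ahead of the robot, y to its left, z up, the work surface at z = 0. Lengths are in m, angles in rad, forces in N, time in s.
With the tool pointing down it reaches from about 0.35 to 0.85 m from the base axis. Payload 8.1 kg.
Tool frame: the origin (TCP) lies midway between the tips of the shut fingers; the grasp point (between the pads) lies 19 mm behind it; z points along the fingers, y is the direction in which the jaws open and shut (so a half turn about z gives the same grasp; the last joint's range is limited). The gripper opens to 93 mm and grips with 3 to 60 N. Pads are 15 mm wide; open, the fingers measure 128 mm over their backs; the gripper's body (75 mm by 188 mm) begins 65 mm behind the grasp point.
Start: joints at [-1.301, 0.13, 1.488, -0, 1.523, -0.085], TCP at [0.208, -0.563, 0.188] pointing down, gripper open.
Joint ranges: [-2.96, 2.96], [-0.89, 2.26], [0.02, 2.5], [-1.34, 4.48], [0, 2.73], [-2.66, 2.66]. Speed limits (rad/s): [2.39, 2.39, 2.79, 3.14, 3.14, 3.14].

INTERFACE

Orientations are given as a rotation vector (axis times angle).
In Python, from plant import monitor, eyes, ticket gives the robot as it stands.
- The arm moves only by the tool send_rows, never from a script. Its argument "motion" is a list of rows, each a list of 2 entries, a list of its own where there are three numbers: the shift along the tool's x, y, z in m, then the turn about the tool's z in degrees. In form: [[[dx, dy, dz], twist], ...]. A call has 1 to 12 rows; each row is the pose to reach, as a shift and turn from the pose commanded when the call began, along the tool's axes at that moment; what a row does not reach only later rows make up. A row lasts 1/8 s, in which the tool goes at most 62.5 mm and 10.7 degrees, less where a joint would pass 70% of its speed; a pose out of reach is approached as far as the arm can. A call with a gripper value outside its range is refused whole. "jaw" is the finger opening in m, from 0 to 0.093, set as the call begins (left out, the last holds). The fingers move at their own pace and stop on an object; "squeeze" is the grip in N (left out, the last holds). Time passes only in rows, so rows that repeat a pose let the fingers close. It gives the time, the measured TCP pose, the force and the opening at its end, in the units of the state.
- monitor.read_state(): the state, without advancing time (a new reading comes with each control period).
- eyes.read_camera(name): name is "side" or "top" or "wrist"; returns the picture (384x512x3 uint8, red, green, blue); there is no depth.
- eyes.camera_model(name): a dict with "mtx" (3x3 intrinsics, pixels), "k1" (the pictures are not rectified: a ray, as slopes to the right and down, at radius r is drawn at 1 + k1 r^2 times it, then the intrinsics apply), "cam_to_world" (4x4, takes a point from camera to world coordinates); the wrist camera has in their place "mount" (4x4, takes a point from camera to tool coordinates, whose origin is the TCP and whose axes are the flange's). Camera axes: x right, y down, z forward; pixel columns grow to the right and rows downward; lengths in m; the calibration is good to about 2 mm. A picture is of the moment at which its call begins: read the wrist's pose just before it. camera_model takes no time and is no camera call.
- ticket.close_job(): hands the job in, once; it reports no verdict.
The state is a dict: "t": time; "q": joint angles; "dq": joint speeds; "joint_torque": joint torques, N m; "tool_pos": TCP position; "orientation": TCP orientation; "force": force on the tool from outside, world axes, zero at the start; "wrist_torque": the same for the moment, N m; "opening": finger opening in m.
Only numpy, scipy, OpenCV 4.12 (cv2) and the standard library are available. Lean on these libraries where they do the work, as an engineer would, in place of code of your own. Each camera call takes 0.05 s, during which the arm holds its last target.

## Working session

There is one attempt and no reset: what is moved stays moved. The work goes in short steps, Python scripts to look and compute and a tool call to move; the robot and the scene stay as the last step left them, time stands still between calls to the robot, and variables do not carry over. Pictures are saved under pics/ and viewed, and the job is handed in when it is done.

Besides the shell and the picture viewer there is one more tool, called after "Call:" as a command line: name --argument value ..., lists and objects as JSON in quotes. send_rows: Moves the arm, as the interface text tells. Its arguments: {"type":"object","properties":{"motion":{"type":"array","items":{"type":"array"}},"jaw":{"type":"number"},"squeeze":{"type":"number"}},"required":["motion"]}

```bash
ls; mkdir -p pics
python3 - <<'E'
from plant import monitor, eyes, ticket
import cv2, numpy as np
print(monitor.read_state())
for n in ["side","top","wrist"]:
    m=eyes.camera_model(n); print(n,{k:np.round(np.array(v),4).tolist() for k,v in m.items()})
    cv2.imwrite(f"pics/a_{n}.png",eyes.read_camera(n)[:,:,::-1])
E
```

```text
pics
{'t': 0.0, 'q': array([-1.30140377e+00,  1.31149346e-01,  1.48928146e+00,  1.69731030e-05,
        1.52301462e+00, -8.54253072e-02]), 'dq': array([-0.00095155, -0.00098355,  0.00013074,  0.00141832, -0.00013173,
       -0.00058441]), 'joint_torque': array([ 2.47090685e-05, -5.59853911e+01, -4.91754520e+01,  7.66849425e-02,
        3.56963393e-02, -1.10127014e-04]), 'tool_pos': array([ 0.20829586, -0.56200852,  0.18739338]), 'orientation': array([-3.09046576e+00, -5.54100397e-01,  2.40666777e-04]), 'force': array([-0.14310001,  0.23066862, -0.89212573]), 'wrist_torque': array([-0.04106137, -0.01493977, -0.00993729]), 'opening': 0.09303976316438971}
side {'mtx': [[363.9288, 0.0, 251.1037], [0.0, 363.9288, 190.9393], [0.0, 0.0, 1.0]], 'k1': -0.0596, 'cam_to_world': [[-0.9773, -0.1145, 0.1781, 0.3295], [-0.2111, 0.5918, -0.7779, 1.0888], [-0.0163, -0.7979, -0.6026, 0.9154], [0.0, 0.0, 0.0, 1.0]]}
top {'mtx': [[360.7009, 0.0, 255.664], [0.0, 360.7009, 191.4424], [0.0, 0.0, 1.0]], 'k1': -0.0317, 'cam_to_world': [[0.0065, -0.9864, 0.164, 0.3624], [-1.0, -0.0058, 0.0051, 0.088], [-0.0041, -0.1641, -0.9864, 1.3783], [0.0, 0.0, 0.0, 1.0]]}
wrist {'mtx': [[275.1691, 0.0, 255.9376], [0.0, 275.1691, 196.0512], [0.0, 0.0, 1.0]], 'k1': 0.0202, 'mount': [[-0.0005, -0.967, -0.2547, 0.0705], [1.0, -0.0006, 0.0002, 0.0005], [-0.0004, -0.2547, 0.967, -0.1973], [0.0, 0.0, 0.0, 1.0]]}
```

View pics/a_top.png

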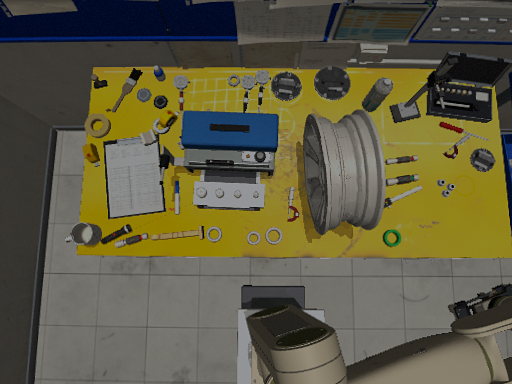

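View pics/a_side.png

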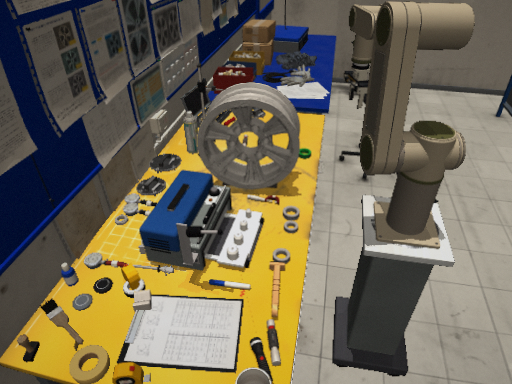

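View pics/a_wrist.png

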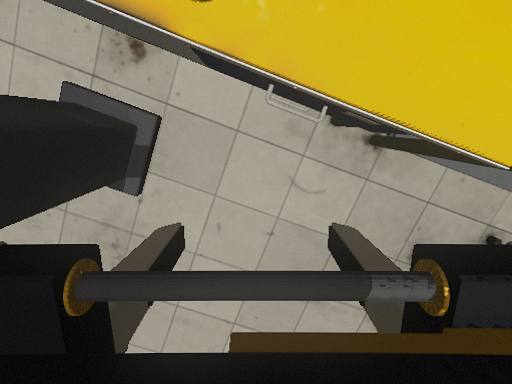

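```bash
cat > h.py <<'E'
from plant import monitor, eyes, ticket
import cv2, numpy as np
from scipy.spatial.transform import Rotation as R
def cam(n,st=None):
    m=eyes.camera_model(n); K=np.array(m['mtx']); k=m['k1']
    if n=='wrist':
        T=np.eye(4); st=st or monitor.read_state(); T[:3,:3]=R.from_rotvec(st['orientation']).as_matrix(); T[:3,3]=st['tool_pos']
        T=T@np.array(m['mount'])
    else: T=np.array(m['cam_to_world'])
    return K,np.array([k,0,0,0,0.]),T
def proj(n,P,c=None):
    K,d,T=c or cam(n); Ti=np.linalg.inv(T)
    rv,_=cv2.Rodrigues(Ti[:3,:3]); return cv2.projectPoints(np.array(P,float).reshape(-1,3),rv,Ti[:3,3],K,d)[0].reshape(-1,2)
def unproj(n,uv,z,c=None):
    K,d,T=c or cam(n)
    s=cv2.undistortPoints(np.array(uv,float).reshape(-1,1,2),K,d).reshape(-1,2)
    r=np.c_[s,np.ones(len(s))]@T[:3,:3].T; o=T[:3,3]
    return o+r*((z-o[2])/r[:,2])[:,None]
def snap(n,f,crop=None,scale=1):
    st=monitor.read_state(); im=eyes.read_camera(n)[:,:,::-1].copy(); np.save(f'pics/{f}.npy',im)
    c=cam(n,st)
    import pickle; pickle.dump(c,open(f'pics/{f}.pkl','wb'))
    show(im,f,crop,scale); return im,c
def load(f):
    import pickle; return np.load(f'pics/{f}.npy'),pickle.load(open(f'pics/{f}.pkl','rb'))
def show(im,f,crop=None,scale=1):
    if crop: x0,y0,x1,y1=crop; im=im[y0:y1,x0:x1]
    cv2.imwrite(f'pics/{f}.png',cv2.resize(im,None,fx=scale,fy=scale,interpolation=cv2.INTER_CUBIC))
E
python3 - <<'E'
from h import *
im=cv2.imread('pics/a_top.png'); show(im,'b_top',(90,100,310,260),3.6)
im=cv2.imread('pics/a_side.png'); show(im,'b_side',(110,160,320,384),2.6)
print(unproj('top',[(215,234),(253,238),(273,236),(391,238),(175,236),(202,192),(254,195)],0.01).round(3))
E
```

```text
[[ 0.426  0.248  0.01 ]
 [ 0.412  0.104  0.01 ]
 [ 0.42   0.029  0.01 ]
 [ 0.415 -0.417  0.01 ]
 [ 0.417  0.399  0.01 ]
 [ 0.587  0.302  0.01 ]
 [ 0.576  0.101  0.01 ]]
```

View pics/b_top.png

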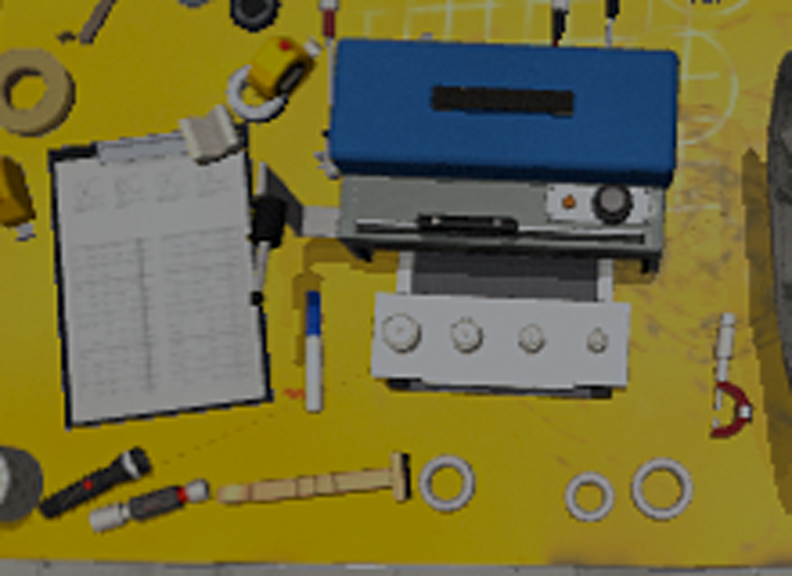

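View pics/b_side.png

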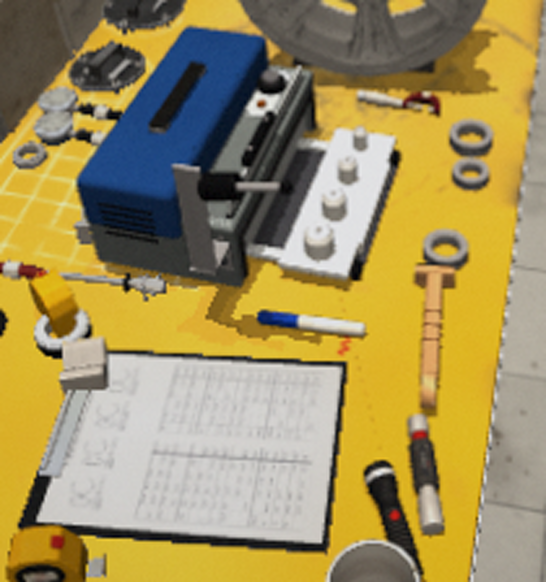

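```bash
cat >> h.py <<'E'
def yaw(st=None):
    st=st or monitor.read_state(); M=R.from_rotvec(st['orientation']).as_matrix(); return np.degrees(np.arctan2(M[1,0],M[0,0]))
def rows(*tg):
    st=monitor.read_state(); M=R.from_rotvec(st['orientation']).as_matrix(); y0=yaw(st)
    print('t',round(st['t'],2),'pos',st['tool_pos'].round(4),'yaw',round(y0,2),'tilt',M[:,2].round(4),'open',round(st['opening'],4),'F',st['force'].round(1))
    for x,y,z,w in tg:
        d=M.T@(np.array([x,y,z])-st['tool_pos']); tw=(y0-w+180)%360-180
        print('  [[%.4f, %.4f, %.4f], %.2f]'%(*d,tw))
E
python3 - <<'E'
from h import *
print(unproj('top',[(330,235),(303,170),(385,170),(345,235)],0.2).round(3))
rows((0.208,-0.563,0.48,20),(0.137,-0.40,0.48,60),(.36,-.19,.48,60),(.40,.05,.4,90),(.46,.1,.25,90))
E
```

```text
[[ 0.416 -0.148  0.2  ]
 [ 0.632 -0.064  0.2  ]
 [ 0.634 -0.339  0.2  ]
 [ 0.416 -0.197  0.2  ]]
t 0.15 pos [ 0.2083 -0.5622  0.1876] yaw 20.33 tilt [-4.0e-04  1.4e-03 -1.0e+00] open 0.0931 F [-0.3 -0.1  0.8]
  [[-0.0006, 0.0003, -0.2924], 0.33]
  [[-0.0105, -0.1773, -0.2921], -39.67]
  [[0.2715, -0.2967, -0.2919], -39.67]
  [[0.3924, -0.5078, -0.2116], -69.67]
  [[0.4660, -0.5336, -0.0616], -69.67]
```

Call:
send_rows --motion '[[[0, 0, -0.06], 0], [[0, 0, -0.12], 0], [[0, 0, -0.18], 0], [[0, 0, -0.24], 0], [[0, 0, -0.29], 0], [[-0.01, -0.06, -0.292], 0], [[-0.01, -0.12, -0.292], 0], [[-0.01, -0.177, -0.292], 0], [[0.04, -0.2, -0.292], 0], [[0.1, -0.22, -0.292], 5], [[0.15, -0.245, -0.292], 10], [[0.2, -0.27, -0.292], 20]]'

```text
t: 1.65
tool_pos: [0.2982, -0.2443, 0.4804]
orientation: [3.141, 0.042, 0.0]
force: [1.0, -1.2, 0.6]
opening: 0.0928
```

Run:
```python
from h import *
rows((.36,-.19,.48,0),(.40,.05,.42,0),(.42,.15,.25,0))
```

```text
t 1.65 pos [ 0.2982 -0.2443  0.4804] yaw 1.53 tilt [ 3.e-04 -1.e-04 -1.e+00] open 0.0928 F [ 1.  -1.2  0.6]
  [[0.0633, -0.0526, 0.0004], 1.53]
  [[0.1096, -0.2915, 0.0604], 1.53]
  [[0.1323, -0.3910, 0.2304], 1.53]
```

Call:
send_rows --motion '[[[0.063, -0.053, 0], 1.5], [[0.063, -0.053, 0], 1.5], [[0.08, -0.11, 0], 1.5], [[0.09, -0.17, 0], 1.5], [[0.1, -0.23, 0.03], 1.5], [[0.11, -0.29, 0.06], 1.5], [[0.115, -0.33, 0.1], 1.5], [[0.12, -0.36, 0.15], 1.5], [[0.13, -0.39, 0.19], 1.5], [[0.132, -0.391, 0.23], 1.5], [[0.132, -0.391, 0.23], 1.5], [[0.132, -0.391, 0.23], 1.5]]'

```text
t: 3.15
tool_pos: [0.4178, 0.1486, 0.2522]
orientation: [-3.141, -0.006, -0.002]
force: [0.0, 0.5, -0.1]
opening: 0.0927
```

Run:
```python
from h import *
rows()
snap('wrist','w1',None,1.5)
```

```text
t 3.15 pos [0.4178 0.1486 0.2522] yaw 0.21 tilt [ 1.6e-03  3.0e-04 -1.0e+00] open 0.0927 F [ 0.   0.5 -0.1]
```

View pics/w1.png

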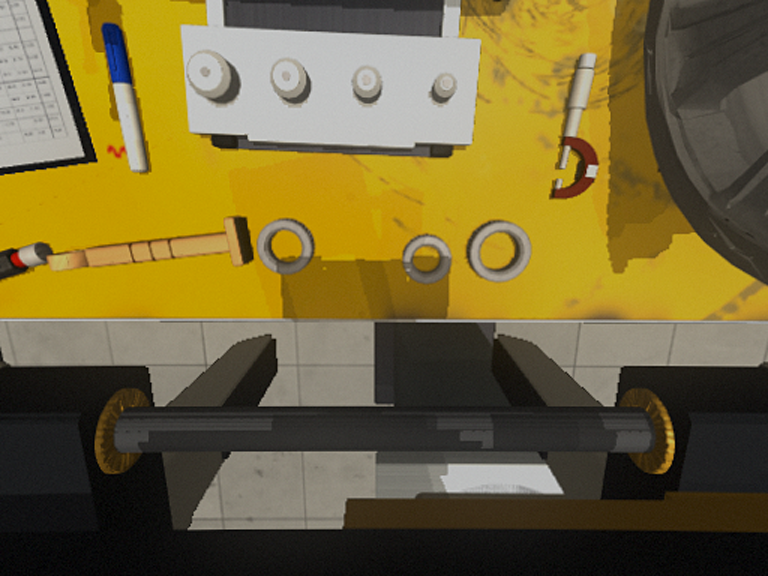

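```bash
cat >> h.py <<'E'
from scipy.optimize import minimize
SZ={'xl':(.032,.021,.022),'l':(.029,.018,.020),'m':(.026,.015,.018),'s':(.023,.012,.016)}
A=np.linspace(0,2*np.pi,48,endpoint=False)
def ringhull(n,c,x,y,z0,r,h):
    P=[[x+r*np.cos(a),y+r*np.sin(a),z] for a in A for z in (z0,z0+h)]
    return cv2.convexHull(proj(n,P,c).astype(np.float32))
def fitring(n,im,c,guess,z0=0,win=45,satmax=95):
    u,v=proj(n,[[*guess,z0+.01]],c)[0].astype(int)
    hsv=cv2.cvtColor(im,cv2.COLOR_BGR2HSV); m=((hsv[:,:,1]<satmax)&(hsv[:,:,2]>45)).astype(np.uint8)
    w=np.zeros_like(m); cv2.circle(w,(int(u),int(v)),win,1,-1); m&=w
    cs,_=cv2.findContours(m,cv2.RETR_EXTERNAL,cv2.CHAIN_APPROX_NONE)
    cs=[q for q in cs if len(q)>15]
    q=max(cs,key=cv2.contourArea); hull=cv2.convexHull(q).astype(np.float32)
    f=np.zeros(im.shape[:2],np.uint8); cv2.fillPoly(f,[cv2.convexHull(q)],1)
    F=cv2.resize(f*255,None,fx=4,fy=4,interpolation=cv2.INTER_LINEAR)>127
    out=[]
    for k,(r,b,h) in SZ.items():
        def cost(p):
            H=ringhull(n,c,p[0],p[1],z0,r,h); g=np.zeros(F.shape,np.uint8)
            cv2.fillPoly(g,[((H+.5)*4-.5).round().astype(np.int32)],1)
            return np.logical_xor(F,g).sum()/16/f.sum()
        r0=minimize(cost,guess,method='Nelder-Mead',options=dict(initial_simplex=[guess,np.add(guess,[.006,0]),np.add(guess,[0,.006])],xatol=1e-4,fatol=1e-5))
        out.append((round(r0.fun,4),k,r0.x.round(4)))
    return sorted(out,key=lambda t:t[0])
E
python3 - <<'E'
from h import *
im,c=load('w1')
for p in [(286,246),(426,258),(498,250)]:
    g=unproj('wrist',[np.array(p)/1.5],.01,c)[0][:2]
    print(g,fitring('wrist',im,c,g,win=26)[:2])
g=unproj('wrist',[np.array(p)/1.5 for p in [(211,72),(289,77),(366,80),(444,84)]],.062,c); print(g)
v=g[0]-g[3];print(np.linalg.norm(v)/3,np.degrees(np.arctan2(v[1],v[0]))-90)
E
```

```text
[0.42588146 0.25265175] [(np.float64(0.0783), 'l', array([0.4258, 0.2531])), (np.float64(0.1317), 'm', array([0.4267, 0.253 ]))]
[0.41345897 0.1028662 ] [(np.float64(0.0792), 'm', array([0.4122, 0.1027])), (np.float64(0.154), 's', array([0.4138, 0.1019]))]
[0.42229005 0.02621007] [(np.float64(0.069), 'xl', array([0.4221, 0.0269])), (np.float64(0.1202), 'l', array([0.4227, 0.025 ]))]
[[0.58010356 0.29461667 0.062     ]
 [0.57690572 0.22916791 0.062     ]
 [0.57497816 0.16387519 0.062     ]
 [0.57204611 0.09741355 0.062     ]]
0.06578921955186273 -2.339723687534928
```

Run:
```python
from h import *
rows((.54,.2,.25,-2.3))
```

```text
t 3.2 pos [0.4183 0.1487 0.2528] yaw 0.19 tilt [ 3.e-03  7.e-04 -1.e+00] open 0.0932 F [-0.8  0.7  0.3]
  [[0.1219, -0.0509, 0.0032], 2.49]
```

Call:
send_rows --motion '[[[0.06, -0.025, 0], 2.5], [[0.12, -0.05, 0.003], 2.5], [[0.12, -0.05, 0.003], 2.5], [[0.12, -0.05, 0.003], 2.5], [[0.12, -0.05, 0.003], 2.5]]'

```text
t: 3.82
tool_pos: [0.5372, 0.199, 0.2499]
orientation: [-3.14, 0.063, -0.005]
force: [0.0, -0.4, 0.7]
opening: 0.0928
```

Run:
```python
from h import *
rows()
snap('wrist','w2',None,1.5)
```

```text
t 3.83 pos [0.5372 0.199  0.2499] yaw -2.29 tilt [ 3.3e-03  9.0e-04 -1.0e+00] open 0.0928 F [ 0.  -0.4  0.7]
```

View pics/w2.png

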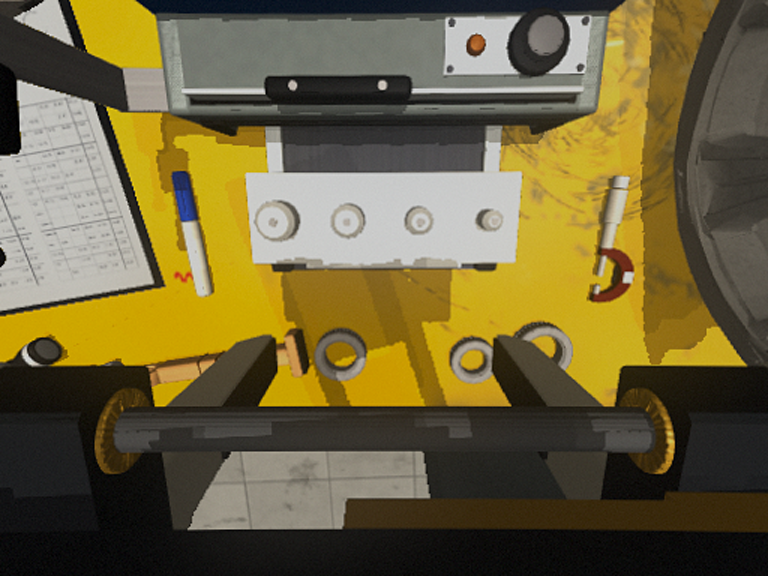

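Run:
```python
from h import *
im,c=load('w2'); show(im,'w2c',(150,100,360,190),3.8)
q=lambda L,z: unproj('wrist',[np.array(p)/1.5 for p in L],z,c)
b=q([(246,173),(521,172),(520,263),(251,263)],.028);print(b,np.linalg.norm(b[0]-b[1]))
```

```text
[[0.6252207  0.32926441 0.028     ]
 [0.61532634 0.06225315 0.028     ]
 [0.52563459 0.05923197 0.028     ]
 [0.53677632 0.3353775  0.028     ]] 0.26719452134884425
```

View pics/w2c.png

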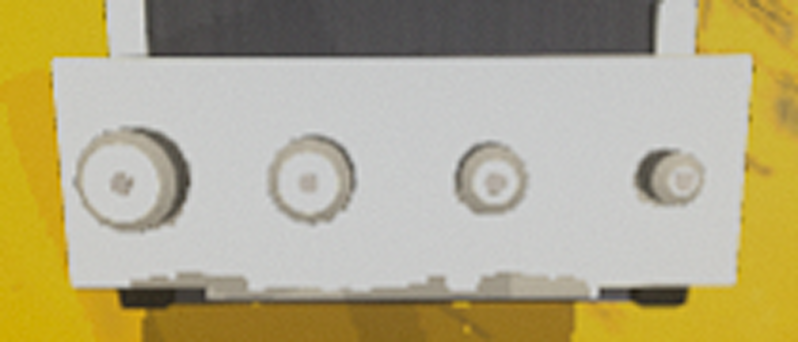

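Run:
```python
from h import *
im,c=load('w2')
f=lambda L,z: unproj('wrist',[(np.array(p)+.5)/3.8-.5+[150,100] for p in L],z,c)
g=f([(121,183),(308,182),(495,183),(683,181)],.062);print(g)
print([np.linalg.norm(g[i]-g[i+1]) for i in range(3)]); v=g[0]-g[3]; print(np.degrees(np.arctan2(v[1],v[0]))-90, g.mean(0))
b=f([(52,58),(752,57),(737,287),(73,287)],.028);print(b,np.linalg.norm(b[0]-b[1]),np.linalg.norm(b[3]-b[2]),b.mean(0))
v=b[0]-b[1];print(np.degrees(np.arctan2(v[1],v[0]))-90)
# guard/ handle
q=lambda L,z: unproj('wrist',[(np.array(p)+.5)/1.5-.5 for p in L],z,c)
print('handle top',q([(264,78),(412,78),(412,102),(264,102)],.142))
print('button',q([(545,32)],.126)); print('guard', q([(172,113),(598,113)],.104))
```

```text
[[0.58010702 0.29983852 0.062     ]
 [0.57780571 0.23191515 0.062     ]
 [0.57469854 0.16393704 0.062     ]
 [0.57257429 0.0957439  0.062     ]]
[np.float64(0.06796234732222604), np.float64(0.06804908571797175), np.float64(0.0682262194157305)]
-2.113714441782122 [0.57629639 0.19785865 0.062     ]
[[0.6258664  0.33017887 0.028     ]
 [0.61536295 0.06197587 0.028     ]
 [0.52610466 0.06397482 0.028     ]
 [0.53695808 0.3330286  0.028     ]] 0.2684085941519238 0.2692725983681358 [0.57607302 0.19728954 0.028     ]
-2.242688067105334
handle top [[0.68048935 0.27315159 0.142     ]
 [0.67666498 0.17422399 0.142     ]
 [0.66198524 0.17454948 0.142     ]
 [0.6658796  0.27490285 0.142     ]]
button [[0.7045017  0.08169499 0.126     ]]
guard [[0.66789173 0.3558443  0.104     ]
 [0.65463079 0.03011926 0.104     ]]
```

Run:
```python
from h import *
def tri(pt,ps):
    o=[];A=[];b=[]
    M=np.zeros((3,3));v=np.zeros(3)
    for n,p in (('top',pt),('side',ps)):
        K,d,T=cam(n); a=unproj(n,[p],0.)[0]; o=T[:3,3]; r=(a-o)/np.linalg.norm(a-o); Q=np.eye(3)-np.outer(r,r); M+=Q; v+=Q@o
    return np.linalg.solve(M,v)
bc=np.array([.5762,.1976,0]); y=np.radians(-2.2); X=np.array([np.cos(y),np.sin(y),0]); Y=np.array([-np.sin(y),np.cos(y),0])
for nm,a,b in (('ball',(257,298),(289,187)),('collar front',(267,245),(237,186))):
    p=tri(np.array(a)/3.6+[90,100],np.array(b)/2.6+[110,160]); print(nm,p.round(4),'rel posts',((p-bc)@X).round(4),((p-bc)@Y).round(4))
```

```text
ball [0.5768 0.4002 0.2297] rel posts -0.0072 0.2024
collar front [0.6326 0.3975 0.2173] rel posts 0.0486 0.2019
```

Run:
```python
from h import *
im,c=load('w2')
print(fitring('wrist',im,c,(.4258,.253),win=26)[:2])
rows((.4258,.253,.12,90),(.4258,.253,.006,90))
```

```text
[(np.float64(0.0869), 'l', array([0.4246, 0.2526])), (np.float64(0.1227), 'm', array([0.4257, 0.253 ]))]
t 3.88 pos [0.5371 0.199  0.2498] yaw -2.29 tilt [ 3.4e-03  9.0e-04 -1.0e+00] open 0.0934 F [0.  0.  0.2]
  [[-0.1138, -0.0494, 0.1295], -92.29]
  [[-0.1142, -0.0493, 0.2435], -92.29]
```

Call:
send_rows --motion '[[[-0.03, -0.015, 0], -10], [[-0.07, -0.03, 0], -20], [[-0.114, -0.05, 0], -30], [[-0.114, -0.05, 0.01], -40], [[-0.114, -0.05, 0.03], -50], [[-0.114, -0.05, 0.06], -60], [[-0.114, -0.05, 0.09], -70], [[-0.114, -0.05, 0.11], -80], [[-0.114, -0.05, 0.13], -90], [[-0.114, -0.05, 0.13], -92.3], [[-0.114, -0.05, 0.13], -92.3], [[-0.114, -0.05, 0.13], -92.3]]'

```text
t: 5.38
tool_pos: [0.4256, 0.2539, 0.1187]
orientation: [2.222, 2.22, 0.004]
force: [-0.7, -1.0, 0.6]
opening: 0.0932
```

Run:
```python
from h import *
im,c=snap('wrist','w3',None,1.5)
print(fitring('wrist',im,c,(.4253,.2528),win=50)[:2])
rows((.4253,.2528,.006,90))
```

```text
[(np.float64(0.0545), 'l', array([0.4256, 0.2524])), (np.float64(0.1535), 'm', array([0.4249, 0.2536]))]
t 5.42 pos [0.4256 0.2539 0.1185] yaw 89.98 tilt [ 1.8e-03  8.0e-04 -1.0e+00] open 0.0932 F [0.1 0.4 0.1]
  [[-0.0012, -0.0005, 0.1125], -0.02]
```

View pics/w3.png

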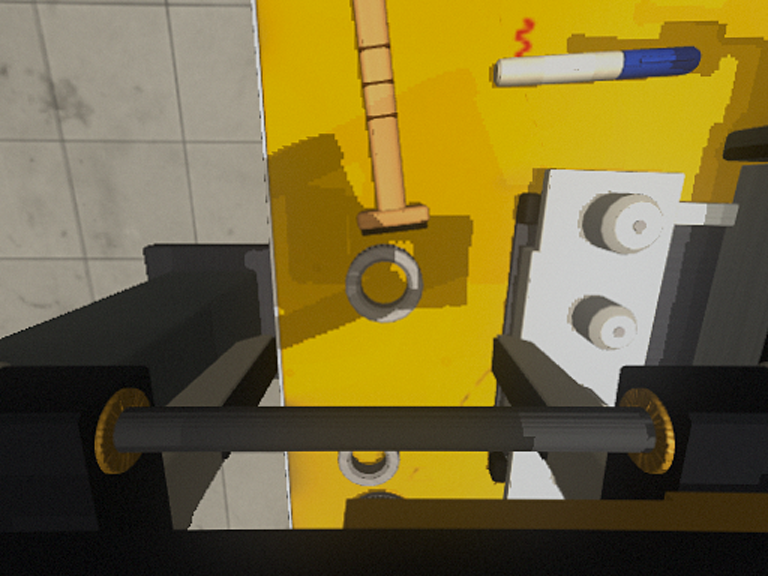

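Call:
send_rows --motion '[[[-0.001, 0, 0.05], 0], [[-0.001, 0, 0.09], 0], [[-0.001, 0, 0.112], 0], [[-0.001, 0, 0.112], 0], [[-0.001, 0, 0.112], 0]]'

```text
t: 6.05
tool_pos: [0.4262, 0.2532, 0.0069]
orientation: [2.221, 2.221, 0.003]
force: [0.4, 0.1, 0.8]
opening: 0.0931
```

Call:
send_rows --motion '[[[0, 0, 0], 0], [[0, 0, 0], 0], [[0, 0, 0], 0], [[0, 0, 0], 0], [[0, 0, 0], 0], [[0, 0, 0], 0]]' --jaw 0.04 --squeeze 25

```text
t: 6.8
tool_pos: [0.4251, 0.2527, 0.0054]
orientation: [-2.221, -2.222, 0.0]
force: [-0.2, -0.7, -0.4]
opening: 0.0411
```

Run:
```python
from h import *
rows()
```

```text
t 6.8 pos [0.4251 0.2527 0.0054] yaw 90.03 tilt [-2.e-04 -0.e+00 -1.e+00] open 0.0411 F [-0.2 -0.7 -0.4]
```

Run:
```python
from h import *
im,c=snap('wrist','w4',None,1.5)
```

```text
(no output)
```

View pics/w4.png

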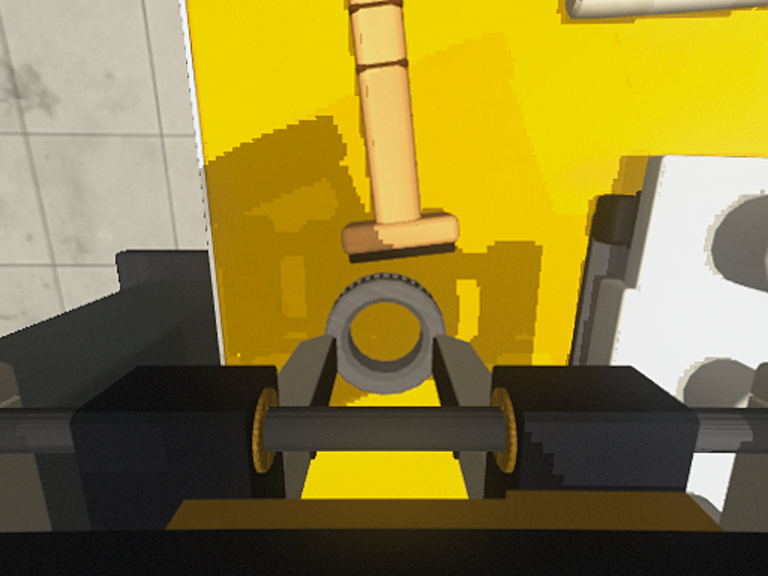

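Run:
```python
from h import *
im,c=load('w4')
q=lambda L,z: unproj('wrist',[(np.array(p)+.5)/1.5-.5 for p in L],z,c)
print(q([(386,328)],.02), q([(386,392),(386,283)],.02), q([(328,330),(444,330)],.018))
# where should TCP project
st=monitor.read_state(); print(proj('wrist',[st['tool_pos']+[0,0,.01],st['tool_pos']],c)*1.5)
print(eyes.camera_model('wrist')['mount'])
```

```text
[[0.42616521 0.25819985 0.02      ]] [[0.42620046 0.22521253 0.02      ]
 [0.42614162 0.2798207  0.02      ]] [[0.39872345 0.25650808 0.018     ]
 [0.45363664 0.25648892 0.018     ]]
[[383.54657254 335.29988571]
 [383.54566729 328.32862228]]
[[-5.36803737e-04 -9.66764340e-01 -2.55668580e-01  7.00997379e-02]
 [ 9.99999310e-01 -7.86147074e-04  8.73066176e-04  1.35335403e-05]
 [-1.04504235e-03 -2.55667935e-01  9.66764095e-01 -1.97307549e-01]
 [ 0.00000000e+00  0.00000000e+00  0.00000000e+00  1.00000000e+00]]
```

Run:
```python
from h import *
im,c=snap('side','s5',(215,190,335,290),5)
print(proj('side',[[.4251,.2527,.0054],[.4251,.2527,.02]],c))
```

```text
[[280.36487726 256.73703777]
 [280.51143154 253.72330976]]
```

View pics/s5.png

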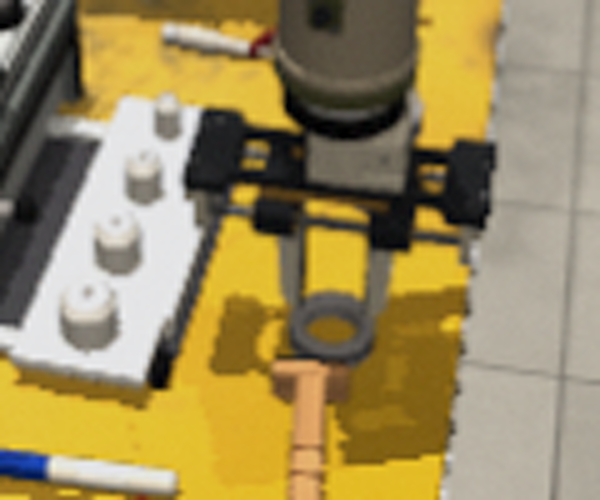

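Run:
```python
from h import *
im,c=load('w4'); show(im,'w4c',(170,170,340,300),4.6)
im,c=load('w1'); show(im,'w1c',(90,200,420,350),2.4)
```

```text
(no output)
```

View pics/w4c.png

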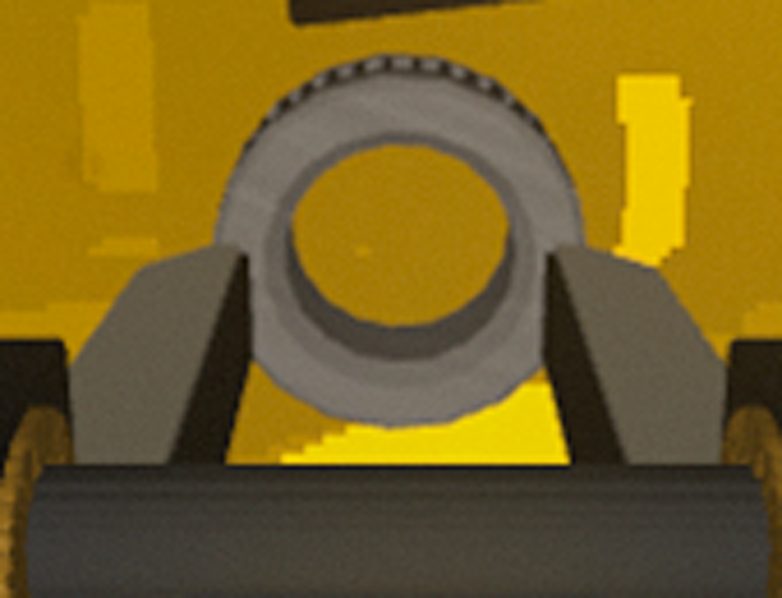

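View pics/w1c.png

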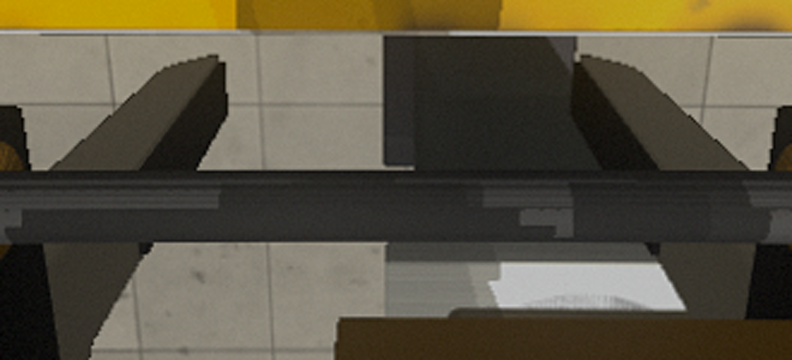

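Run:
```python
from h import *
im,c=load('s5'); show(im,'s5c',(250,210,320,275),9)
for z in (.0054,.02,.03,.04,.05):
    print(z,((proj('side',[[.4251-.0205,.2527,z],[.4251+.0205,.2527,z]],c)+.5-[250,210])*9).round(0).tolist())
```

```text
0.0054 [[333.0, 433.0], [223.0, 417.0]]
0.02 [[334.0, 406.0], [224.0, 390.0]]
0.03 [[335.0, 387.0], [225.0, 371.0]]
0.04 [[337.0, 368.0], [226.0, 352.0]]
0.05 [[338.0, 349.0], [226.0, 333.0]]
```

View pics/s5c.png

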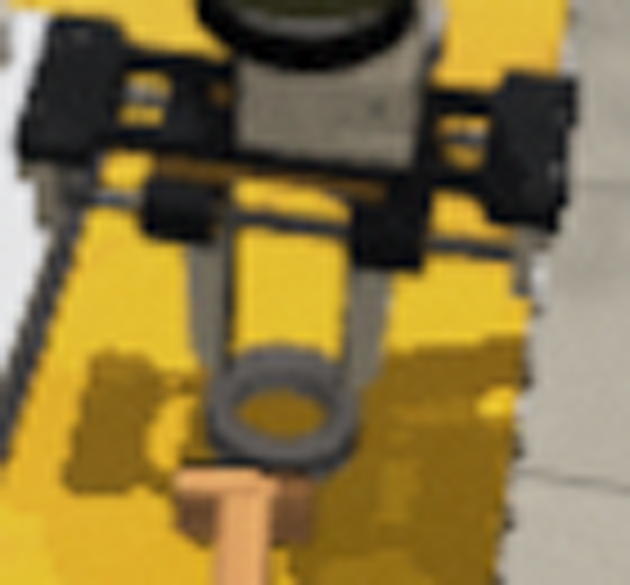

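Call:
send_rows --motion '[[[0, 0, 0], 0], [[0, 0, 0], 0], [[0, 0, 0], 0], [[0, 0, 0], 0], [[0, 0, 0.005], 0], [[0, 0, 0.01], 0], [[0, 0, 0.013], 0], [[0, 0, 0.015], 0], [[0, 0, 0.015], 0]]' --jaw 0.08

```text
t: 8.02
tool_pos: [0.425, 0.2527, -0.0098]
orientation: [-2.221, -2.222, 0.001]
force: [-0.9, 0.6, -0.0]
opening: 0.0799
```

Run:
```python
from h import *
rows()
im,c=snap('wrist','w5',None,1.5)
im,c=snap('side','s6',(250,210,320,275),9)
```

```text
t 8.03 pos [ 0.425   0.2527 -0.0098] yaw 90.03 tilt [-3.e-04 -2.e-04 -1.e+00] open 0.0799 F [-0.9  0.6 -0. ]
```

View pics/w5.png

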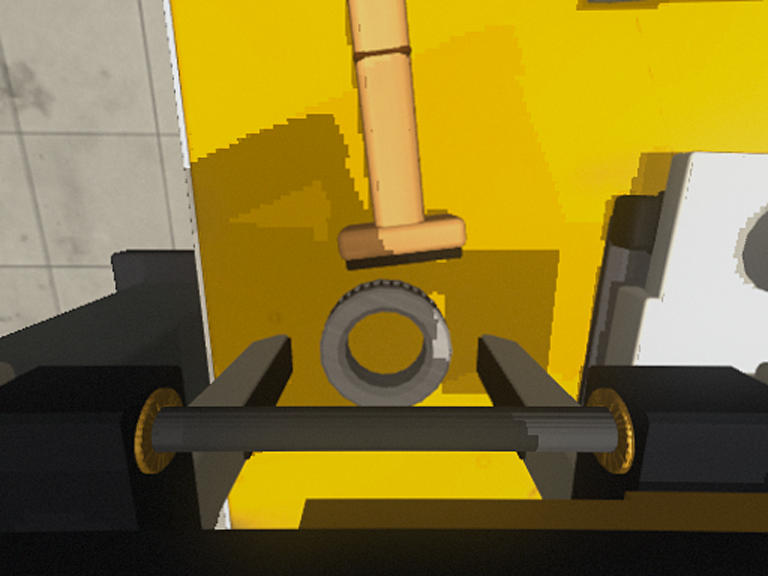

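View pics/s6.png

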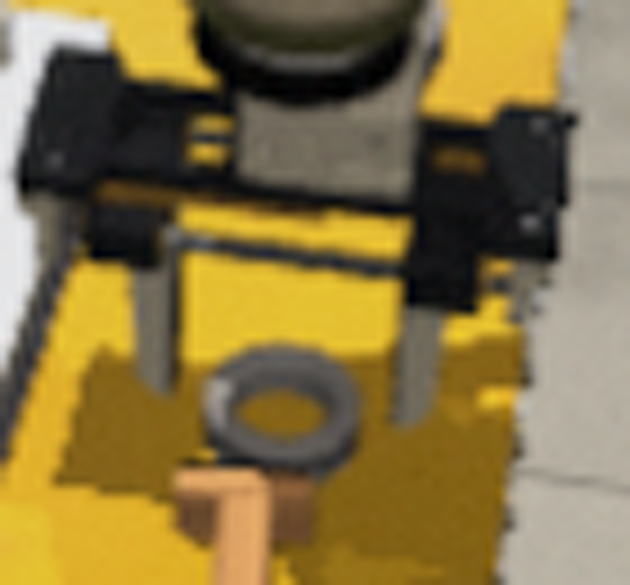

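Run:
```python
from h import *
im,c=load('s6')
for z in (.01,.015,.02,.025,.03):
    print(z,((proj('side',[[.425-.048,.2527,z],[.425+.048,.2527,z]],c)+.5-[250,210])*9).round(0).tolist())
```

```text
0.01 [[407.0, 435.0], [151.0, 398.0]]
0.015 [[408.0, 426.0], [151.0, 389.0]]
0.02 [[409.0, 417.0], [151.0, 380.0]]
0.025 [[410.0, 407.0], [152.0, 370.0]]
0.03 [[411.0, 398.0], [152.0, 361.0]]
```

Call:
send_rows --motion '[[[0, 0, 0.003], 0], [[0, 0, 0.006], 0], [[0, 0, 0.007], 0], [[0, 0, 0.007], 0]]'

```text
t: 8.62
tool_pos: [0.425, 0.2527, -0.0167]
orientation: [-2.221, -2.222, 0.001]
force: [0.4, 0.2, 0.3]
opening: 0.0804
```

Call:
send_rows --motion '[[[0, 0, 0.002], 0], [[0, 0, 0.002], 0], [[0, 0, 0.002], 0]]'

```text
t: 9.0
tool_pos: [0.4252, 0.2528, -0.0185]
orientation: [2.221, 2.222, 0.0]
force: [0.1, 0.1, -0.6]
opening: 0.0798
```

Call:
send_rows --motion '[[[0, 0, 0.002], 0], [[0, 0, 0.002], 0], [[0, 0, 0.002], 0]]'

```text
t: 9.38
tool_pos: [0.4251, 0.2527, -0.0206]
orientation: [-2.221, -2.222, 0.0]
force: [0.7, 0.4, 0.5]
opening: 0.08
```

Run:
```python
from h import *
rows()
im,c=snap('wrist','w6',None,1.5)
im,c=snap('side','s7',(250,210,320,275),9)
```

```text
t 9.38 pos [ 0.4251  0.2527 -0.0206] yaw 90.03 tilt [-1.e-04 -0.e+00 -1.e+00] open 0.08 F [0.7 0.4 0.5]
```

View pics/s7.png

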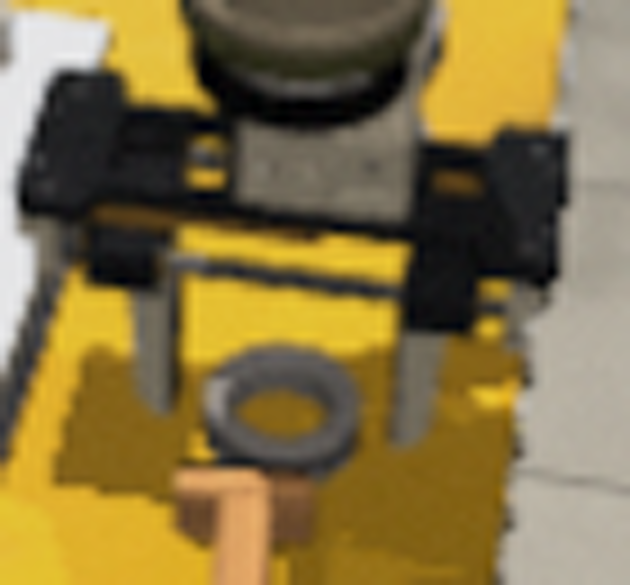

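Call:
send_rows --motion '[[[0, 0, 0.002], 0], [[0, 0, 0.002], 0], [[0, 0, 0.002], 0]]'

```text
t: 9.85
tool_pos: [0.4251, 0.2527, -0.0226]
orientation: [-2.221, -2.222, 0.0]
force: [-0.9, 0.8, 0.7]
opening: 0.08
```

Call:
send_rows --motion '[[[0, 0, 0.002], 0], [[0, 0, 0.002], 0], [[0, 0, 0.002], 0]]'

```text
t: 10.22
tool_pos: [0.4252, 0.2527, -0.0246]
orientation: [-2.221, -2.222, 0.0]
force: [0.2, -0.0, -0.5]
opening: 0.0799
```

Call:
send_rows --motion '[[[0, 0, 0.0015], 0], [[0, 0, 0.0015], 0], [[0, 0, 0.0015], 0]]'

```text
t: 10.6
tool_pos: [0.4252, 0.2527, -0.0261]
orientation: [-2.221, -2.222, 0.0]
force: [0.4, -0.5, -0.2]
opening: 0.0803
```

Run:
```python
from h import *
rows()
im,c=snap('side','s8',(250,210,320,275),9)
for z in (0,.005,.01,.015):
    print(z,((proj('side',[[.425-.048,.2597,z],[.425+.048,.2597,z]],c)+.5-[250,210])*9).round(0).tolist())
```

```text
t 10.6 pos [ 0.4252  0.2527 -0.0261] yaw 90.03 tilt [-1.e-04 -1.e-04 -1.e+00] open 0.0803 F [ 0.4 -0.5 -0.2]
0 [[404.0, 468.0], [148.0, 430.0]]
0.005 [[404.0, 459.0], [148.0, 421.0]]
0.01 [[405.0, 449.0], [148.0, 412.0]]
0.015 [[406.0, 440.0], [148.0, 402.0]]
```

View pics/s8.png

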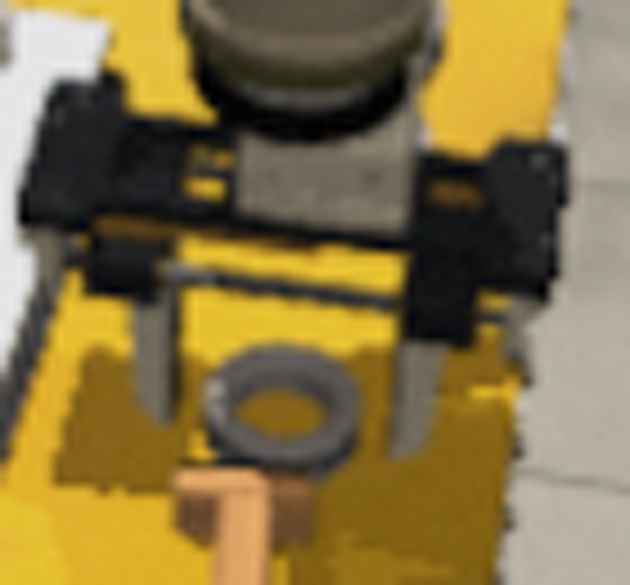

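Call:
send_rows --motion '[[[0, 0, 0], 0], [[0, 0, 0], 0], [[0, 0, 0], 0], [[0, 0, 0], 0], [[0, 0, 0], 0]]' --jaw 0.04 --squeeze 25

```text
t: 11.28
tool_pos: [0.4252, 0.2528, -0.026]
orientation: [2.221, 2.222, 0.0]
force: [0.7, 0.1, -0.2]
opening: 0.057
```

Call:
send_rows --motion '[[[0, 0, -0.02], 0], [[0, 0, -0.04], 0], [[0, 0, -0.08], 0], [[0, 0, -0.12], 0], [[0, 0, -0.14], 0], [[0, 0, -0.14], 0]]'

```text
t: 12.02
tool_pos: [0.4263, 0.2533, 0.1155]
orientation: [2.22, 2.221, 0.005]
force: [0.5, -0.1, -2.3]
opening: 0.0567
```

Run:
```python
from h import *
rows()
im,c=snap('wrist','w7',None,1.5)
```

```text
t 12.03 pos [0.4263 0.2533 0.1155] yaw 90.03 tilt [ 0.003   0.0014 -1.    ] open 0.0567 F [ 0.5 -0.1 -2.3]
```

View pics/w7.png

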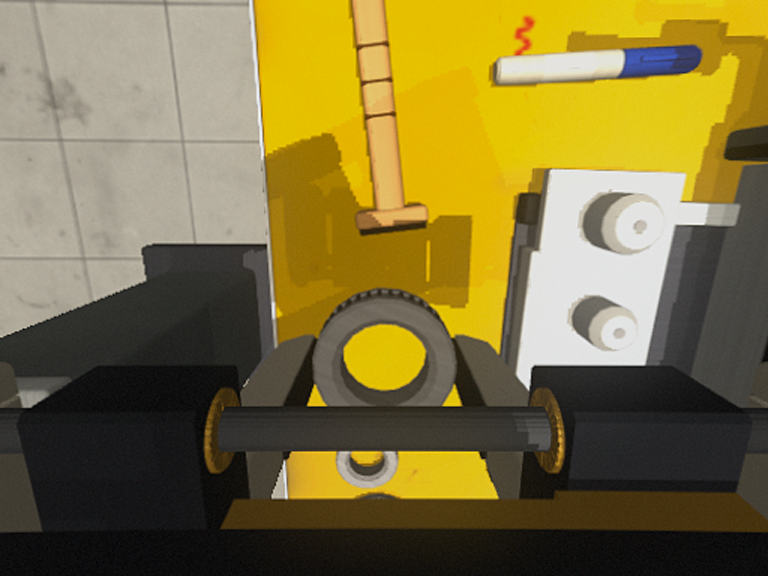

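Run:
```python
from h import *
im,c=load('w7')
st=monitor.read_state();p=st['tool_pos']
H=ringhull('wrist',c,p[0],p[1],p[2]+.026,.029,.020)
def bore(dx,dy): return proj('wrist',[[p[0]+dx+.018*np.cos(a),p[1]+dy+.018*np.sin(a),p[2]+.046] for a in A],c)
for d in ((0,0),(0,.003),(0,-.003)):
    B=bore(*d)*1.5; print(d,B.min(0),B.max(0))
H=H.reshape(-1,2)*1.5; print(H.min(0),H.max(0))
o=im.copy(); cv2.polylines(o,[bore(0,0).round().astype(int).reshape(-1,1,2)],True,(0,0,255),1); cv2.polylines(o,[(H/1.5).round().astype(int).reshape(-1,1,2)],True,(255,0,0),1)
show(o,'w7c',(190,170,330,290),5)
```

```text
(0, 0) [336.53675139 323.87226338] [426.16330372 406.7163467 ]
(0, 0.003) [336.32330102 316.55505422] [426.35392854 400.13932904]
(0, -0.003) [336.7477658  331.12171429] [425.97485153 413.23815491]
[309.09003 284.61426] [453.5432 430.3664]
```

View pics/w7c.png

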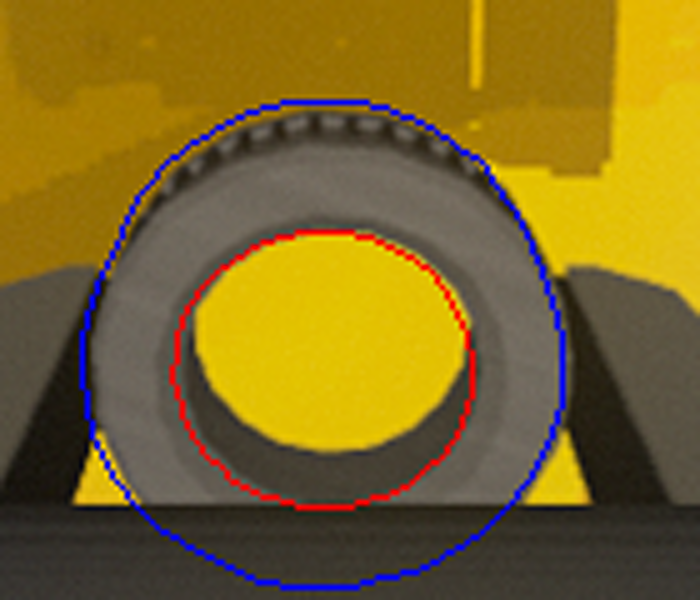

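Run:
```python
from h import *
rows((.5778,.2325,.10,148),(.5778,.2325,.05,148))
```

```text
t 12.07 pos [0.4253 0.2528 0.1138] yaw 90.03 tilt [ 6.e-04  3.e-04 -1.e+00] open 0.057 F [ 0.5 -0.4 -3.6]
  [[-0.0204, 0.1525, 0.0139], -57.97]
  [[-0.0204, 0.1524, 0.0639], -57.97]
```

Call:
send_rows --motion '[[[-0.004, 0.03, 0], -10], [[-0.008, 0.06, 0], -20], [[-0.012, 0.09, 0], -30], [[-0.016, 0.12, 0], -40], [[-0.02, 0.15, 0.01], -50], [[-0.0204, 0.1525, 0.014], -58], [[-0.0204, 0.1525, 0.014], -58], [[-0.0204, 0.1525, 0.014], -58], [[-0.0204, 0.1525, 0.014], -58], [[-0.0204, 0.1525, 0.014], -58]]'

```text
t: 13.32
tool_pos: [0.5777, 0.2326, 0.1003]
orientation: [0.866, 3.019, 0.001]
force: [0.0, 0.6, -1.6]
opening: 0.0569
```

Run:
```python
from h import *
rows((.5778,.2325,.05,148))
im,c=snap('wrist','w8',None,1.5)
im,c=snap('side','s9',(150,150,300,300),4)
```

```text
t 13.32 pos [0.5777 0.2326 0.1003] yaw 148.0 tilt [ 6.e-04  2.e-04 -1.e+00] open 0.0569 F [ 0.   0.6 -1.6]
  [[-0.0002, -0.0001, 0.0503], 0.00]
```

View pics/w8.png

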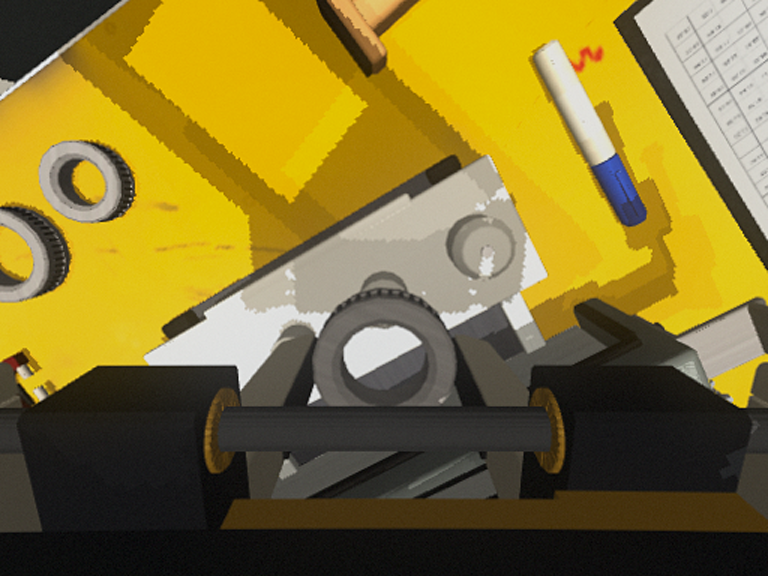

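View pics/s9.png

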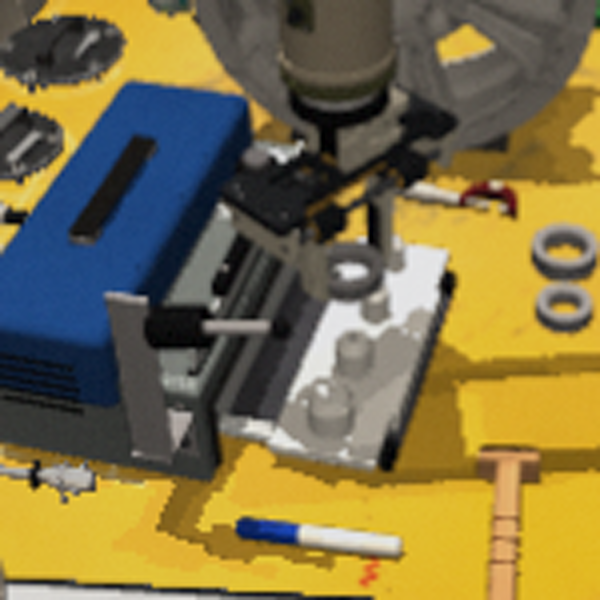

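Run:
```python
from h import *
im,c=load('w8')
print(proj('wrist',[[.5801,.2998,.062],[.5778,.2319,.062],[.5747,.1639,.062],[.5726,.0957,.062]],c)*1.5)
```

```text
[[486.04153011 250.66989496]
 [383.61788326 307.54576521]
 [287.28630343 359.64534316]
 [197.19382573 410.1535541 ]]
```

Run:
```python
from h import *
im,c=load('s9'); show(im,'s9c',(190,150,270,230),8)
p=np.array([.5777,.2326,.1003]); u=np.array([np.cos(np.radians(58)),np.sin(np.radians(58)),0]); v=np.array([-u[1],u[0],0])
f=lambda P,o=(190,150),s=8:((proj('side',P,c)+.5-o)*s).round(0).tolist()
for a in (.094,-.094):
  for b in (.0375,-.0375):
    print(a,b,f([p+a*u+b*v+[0,0,z] for z in (.0305,.08,.1145,.15)]))
print('tips',f([p+s*u*(.0285)+[0,0,.0305] for s in (1,-1)]))
```

```text
0.094 0.0375 [[263.0, 719.0], [255.0, 623.0], [248.0, 554.0], [242.0, 479.0]]
0.094 -0.0375 [[136.0, 627.0], [124.0, 532.0], [116.0, 464.0], [107.0, 390.0]]
-0.094 0.0375 [[597.0, 487.0], [598.0, 394.0], [598.0, 326.0], [598.0, 254.0]]
-0.094 -0.0375 [[469.0, 410.0], [466.0, 319.0], [465.0, 252.0], [463.0, 181.0]]
tips [[321.0, 590.0], [422.0, 522.0]]
```

View pics/s9c.png

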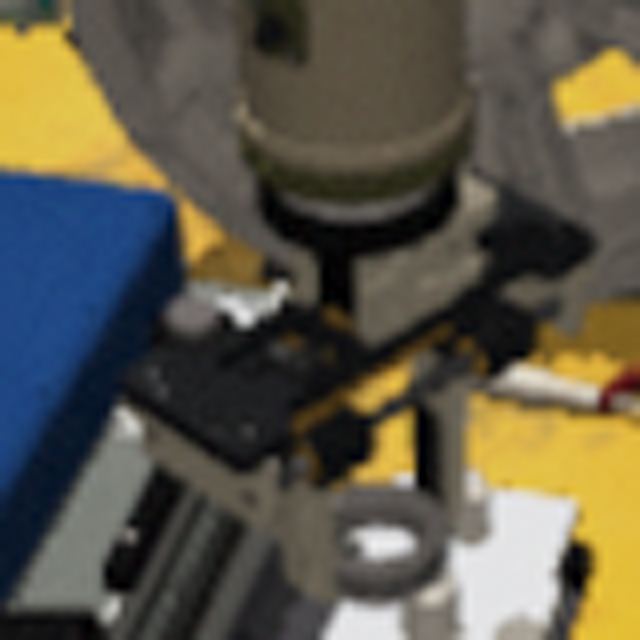

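Call:
send_rows --motion '[[[0, 0, 0.03], 0], [[0, 0, 0.05], 0], [[0, 0, 0.06], 0], [[0, 0, 0.07], 0], [[0, 0, 0.075], 0], [[0, 0, 0.075], 0]]'

```text
t: 14.18
tool_pos: [0.5778, 0.2324, 0.0249]
orientation: [-0.865, -3.02, -0.0]
force: [0.1, -0.3, -2.2]
opening: 0.0575
```

Call:
send_rows --motion '[[[0, 0, 0.005], 0], [[0, 0, 0.01], 0], [[0, 0, 0.014], 0], [[0, 0, 0.017], 0], [[0, 0, 0.017], 0]]'

```text
t: 14.8
tool_pos: [0.5774, 0.2323, 0.0075]
orientation: [-0.865, -3.02, 0.001]
force: [0.6, 0.1, -2.2]
opening: 0.0566
```

Run:
```python
from h import *
rows()
im,c=snap('wrist','w9',None,1.5)
im,c=snap('side','s10',(190,150,270,230),8)
```

```text
t 14.8 pos [0.5774 0.2323 0.0075] yaw 148.03 tilt [-7.e-04 -2.e-04 -1.e+00] open 0.0566 F [ 0.6  0.1 -2.2]
```

View pics/w9.png

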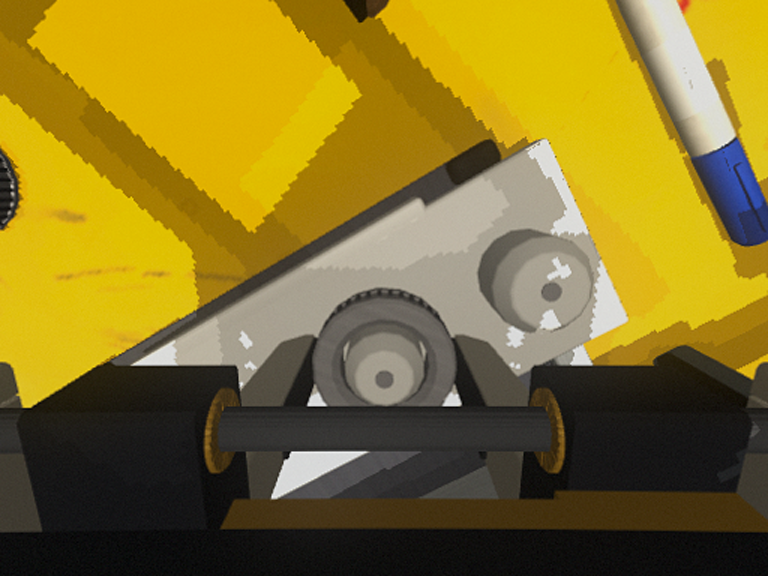

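View pics/s10.png

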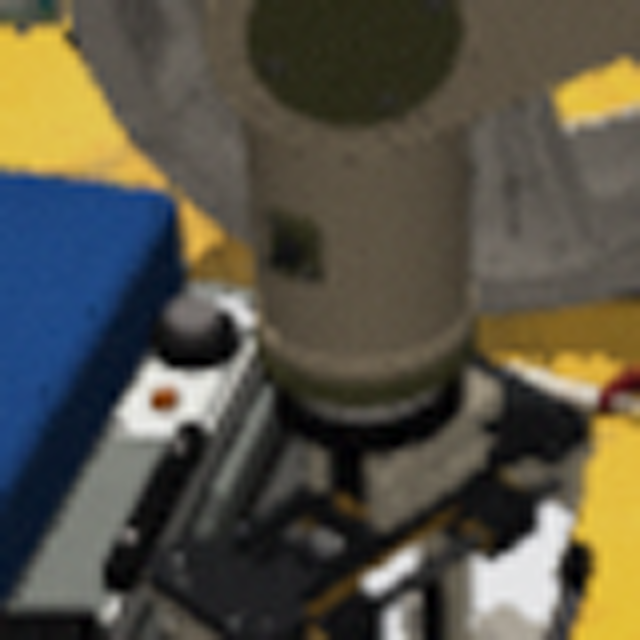

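Call:
send_rows --motion '[[[0, 0, 0.002], 0], [[0, 0, 0.004], 0], [[0, 0, 0.0045], 0], [[0, 0, 0.0045], 0]]'

```text
t: 15.4
tool_pos: [0.5776, 0.2324, 0.0034]
orientation: [-0.865, -3.02, 0.0]
force: [0.5, -0.4, -2.3]
opening: 0.0572
```

Call:
send_rows --motion '[[[0, 0, 0], 0], [[0, 0, 0], 0], [[0, 0, 0], 0], [[0, 0, 0], 0]]' --jaw 0.07

```text
t: 15.9
tool_pos: [0.5778, 0.2325, 0.0036]
orientation: [0.865, 3.02, 0.0]
force: [0.1, -0.4, -0.5]
opening: 0.0699
```

Call:
send_rows --motion '[[[0, 0, -0.02], 0], [[0, 0, -0.05], 0], [[0, 0, -0.09], 0], [[0, 0, -0.12], 0], [[0, 0, -0.12], 0]]'

```text
t: 16.52
tool_pos: [0.5805, 0.2333, 0.1288]
orientation: [0.863, 3.014, 0.007]
force: [0.1, 0.9, 0.3]
opening: 0.0698
```

Run:
```python
from h import *
rows((.4221,.0269,.10,113-2+22-45))
im,c=snap('wrist','w10',None,1.5)
im,c=snap('top','t10',(90,100,310,260),3.6)
for p in [(589,497),(661,489)]:
    g=unproj('top',[np.array(p)/3.6+[90,100]],.01,c)[0][:2]; print(fitring('top',im,c,g,win=14)[:2])
```

```text
t 16.52 pos [0.5805 0.2333 0.1288] yaw 148.03 tilt [ 0.0075  0.0024 -1.    ] open 0.0698 F [0.1 0.9 0.3]
  [[0.0252, -0.2591, 0.0271], 60.03]
[(np.float64(0.3277), 'xl', array([0.4119, 0.1212])), (np.float64(0.4433), 'l', array([0.4119, 0.1137]))]
[(np.float64(0.0524), 'xl', array([0.4232, 0.0277])), (np.float64(0.1536), 'l', array([0.4236, 0.0259]))]
```

View pics/w10.png

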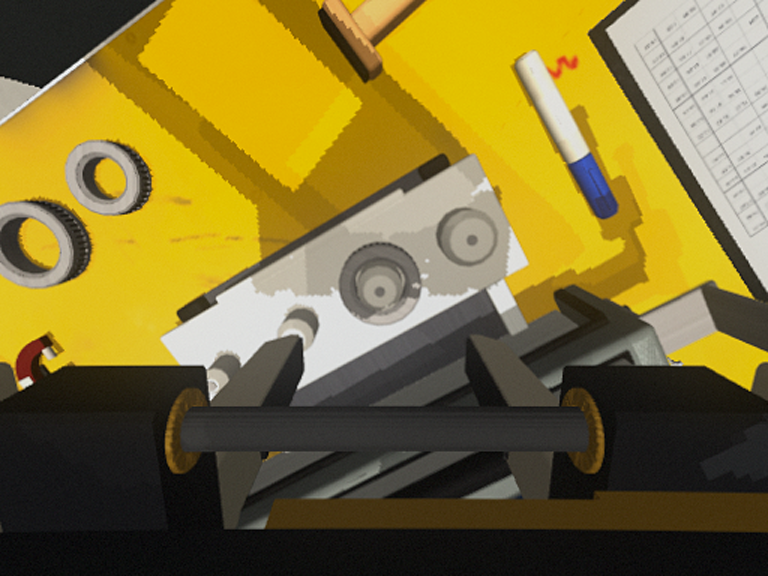

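View pics/t10.png

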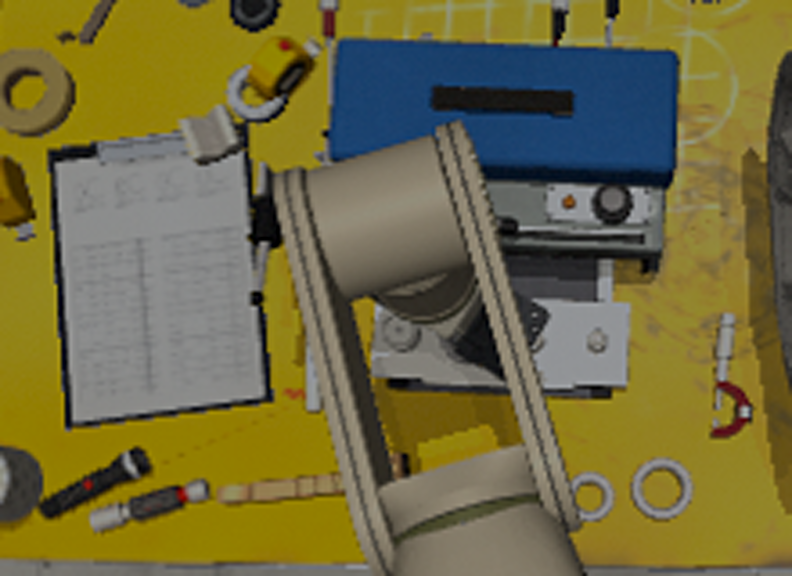

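Run:
```python
from h import *
rows((.4225,.0272,.09,90))
```

```text
t 16.62 pos [0.578  0.2325 0.1241] yaw 148.03 tilt [ 1.1e-03  4.0e-04 -1.0e+00] open 0.0701 F [ 0.3 -0.1 -0.6]
  [[0.0232, -0.2565, 0.0339], 58.03]
```

Call:
send_rows --motion '[[[0.005, -0.05, 0], 10], [[0.01, -0.1, 0], 20], [[0.014, -0.15, 0], 30], [[0.018, -0.2, 0], 40], [[0.022, -0.25, 0.01], 50], [[0.023, -0.2565, 0.03], 58], [[0.023, -0.2565, 0.034], 58], [[0.023, -0.2565, 0.034], 58], [[0.023, -0.2565, 0.034], 58]]' --jaw 0.086

```text
t: 17.75
tool_pos: [0.4229, 0.0275, 0.0899]
orientation: [2.218, 2.225, 0.0]
force: [-0.1, 0.8, -0.1]
opening: 0.0859
```

Run:
```python
from h import *
im,c=snap('wrist','w11',None,1.5)
print(fitring('wrist',im,c,(.4225,.0272),win=50)[:2])
print(fitring('wrist',im,c,(.4122,.1027),win=40)[:2])
rows((.4225,.0272,-.026,90))
```

```text
[(np.float64(0.0458), 'xl', array([0.4218, 0.0272])), (np.float64(0.1441), 'l', array([0.421 , 0.0287]))]
[(np.float64(0.0491), 'm', array([0.4128, 0.1029])), (np.float64(0.1827), 's', array([0.4136, 0.1052]))]
t 17.8 pos [0.423  0.0275 0.09  ] yaw 90.17 tilt [ 6.e-04  0.e+00 -1.e+00] open 0.0861 F [ 0.2  0.3 -0.4]
  [[-0.0003, -0.0006, 0.1160], 0.17]
```

View pics/w11.png

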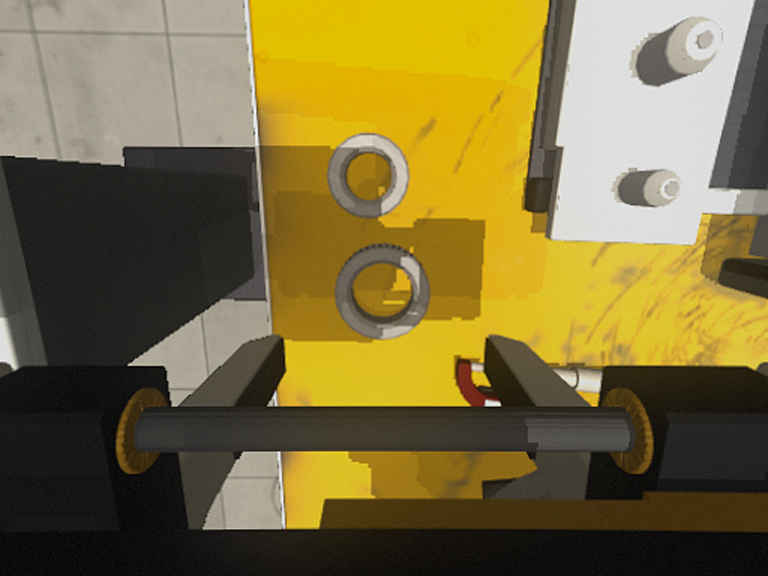

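Run:
```python
from h import *
im,c=load('w11')
print(unproj('wrist',[(np.array(p))/1.5 for p in [(457,362),(475,405),(500,360),(580,375)]],.012,c))
```

```text
[[ 0.4760317  -0.02566198  0.012     ]
 [ 0.49094908 -0.06000555  0.012     ]
 [ 0.50682297 -0.02399303  0.012     ]
 [ 0.56535045 -0.03542986  0.012     ]]
```

Call:
send_rows --motion '[[[0, -0.001, 0.05], 0], [[0, -0.001, 0.09], 0], [[0, -0.001, 0.11], 0], [[0, -0.001, 0.116], 0], [[0, -0.001, 0.116], 0]]'

```text
t: 18.42
tool_pos: [0.4219, 0.0272, -0.0261]
orientation: [2.22, 2.223, 0.0]
force: [-0.2, 0.1, 0.3]
opening: 0.0861
```

Call:
send_rows --motion '[[[0, 0, 0], 0], [[0, 0, 0], 0], [[0, 0, 0], 0], [[0, 0, 0], 0]]' --jaw 0.045

```text
t: 18.92
tool_pos: [0.422, 0.027, -0.0259]
orientation: [2.22, 2.221, 0.001]
force: [-1.6, 1.3, 6.7]
opening: 0.0626
```

Call:
send_rows --motion '[[[0, 0, -0.02], 0], [[0, 0, -0.05], 0], [[0, 0, -0.09], 0], [[0, 0, -0.12], 0], [[0, 0, -0.13], 0], [[0, 0, -0.13], 0]]'

```text
t: 19.68
tool_pos: [0.4214, 0.027, 0.1031]
orientation: [2.221, 2.222, 0.0]
force: [-0.7, 0.3, -3.2]
opening: 0.0628
```

Run:
```python
from h import *
rows((.5801,.3003,.10,108),)
im,c=snap('wrist','w12',None,1.5)
```

```text
t 19.68 pos [0.4214 0.027  0.1031] yaw 90.03 tilt [ 2.e-04  0.e+00 -1.e+00] open 0.0628 F [-0.7  0.3 -3.2]
  [[0.2732, 0.1589, 0.0031], -17.97]
```

View pics/w12.png

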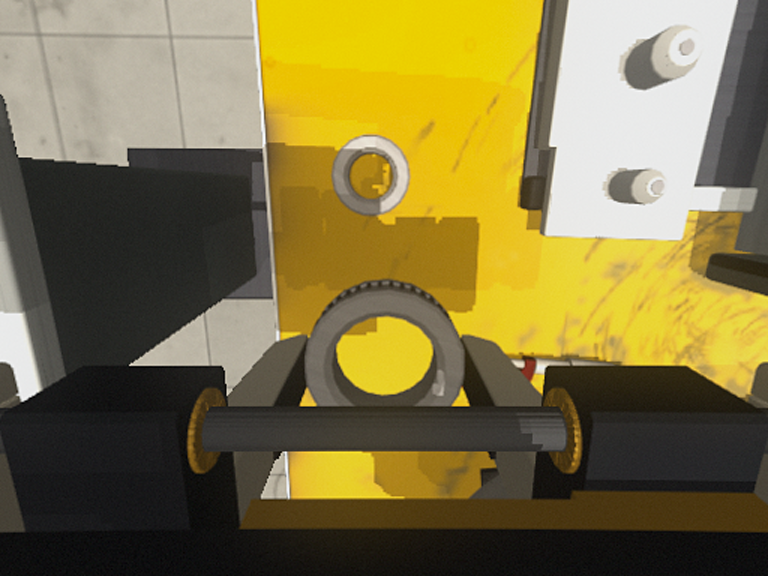

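Call:
send_rows --motion '[[[0.05, 0.02, -0.01], 0], [[0.1, 0.05, -0.01], -5], [[0.15, 0.08, -0.01], -10], [[0.2, 0.11, -0.01], -15], [[0.25, 0.14, 0], -18], [[0.273, 0.159, 0.003], -18], [[0.273, 0.159, 0.003], -18], [[0.273, 0.159, 0.003], -18]]'

```text
t: 20.72
tool_pos: [0.5789, 0.2991, 0.0984]
orientation: [-1.845, -2.541, 0.005]
force: [-0.6, -0.5, -2.3]
opening: 0.0628
```

Run:
```python
from h import *
rows((.5801,.3003,.05,108),)
im,c=snap('wrist','w13',None,1.5)
im,c=snap('side','s13',(150,130,300,280),4)
```

```text
t 20.73 pos [0.5789 0.2991 0.0984] yaw 108.03 tilt [-0.003  -0.0016 -1.    ] open 0.0628 F [-0.6 -0.5 -2.3]
  [[0.0008, 0.0016, 0.0484], 0.03]
```

View pics/w13.png

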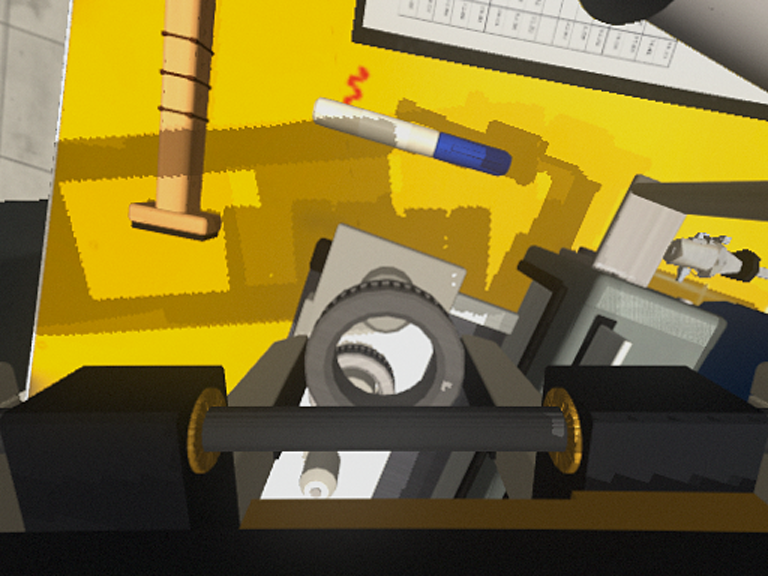

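View pics/s13.png

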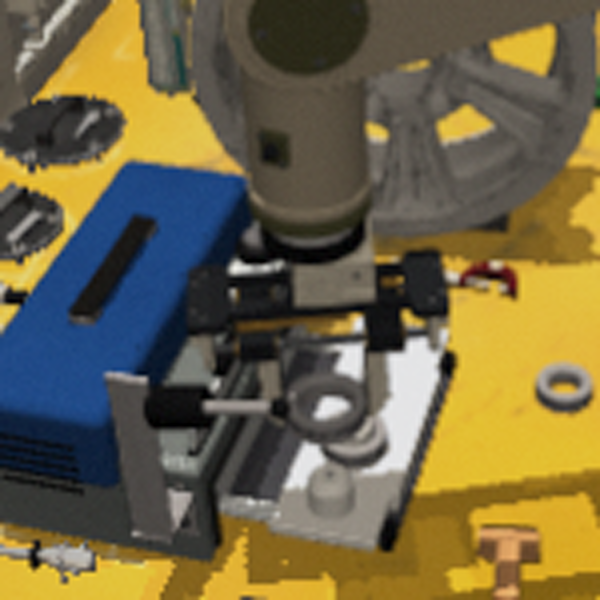

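Call:
send_rows --motion '[[[0, 0, 0.03], 0], [[0, 0, 0.05], 0], [[0, 0, 0.06], 0], [[0, 0, 0.07], 0], [[0, 0, 0.078], 0], [[0, 0, 0.078], 0]]'

```text
t: 21.58
tool_pos: [0.5799, 0.3, 0.0219]
orientation: [-1.846, -2.542, 0.001]
force: [0.0, 0.5, -2.8]
opening: 0.0628
```

Run:
```python
from h import *
rows((.5801,.3003,.0036,108),)
im,c=snap('wrist','w14',None,1.5)
```

```text
t 21.57 pos [0.5799 0.3    0.0219] yaw 108.03 tilt [-8.e-04 -4.e-04 -1.e+00] open 0.0628 F [ 0.   0.5 -2.8]
  [[0.0003, 0.0003, 0.0183], 0.03]
```

View pics/w14.png

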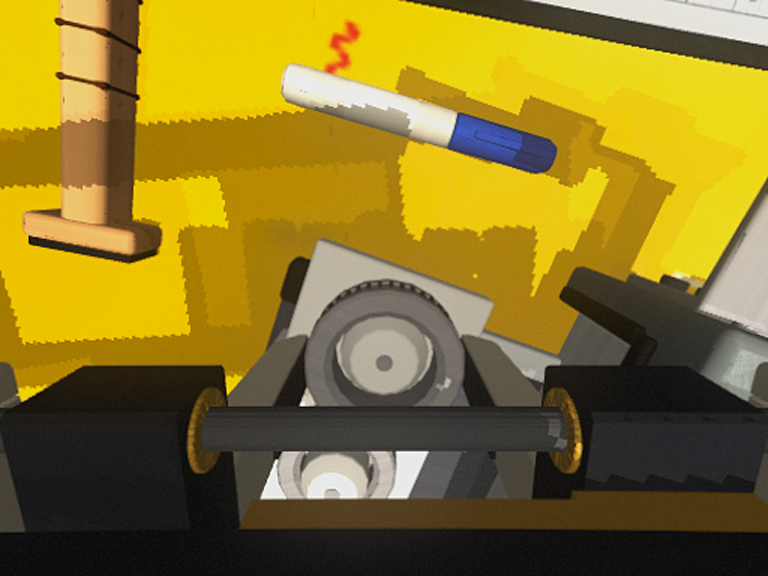

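Ring is centred over the post (post at (384,362), bore around it). Lower and release.

Call:
send_rows --motion '[[[0, 0, 0.006], 0], [[0, 0, 0.012], 0], [[0, 0, 0.017], 0], [[0, 0, 0.0185], 0], [[0, 0, 0.0185], 0]]'

```text
t: 22.25
tool_pos: [0.5801, 0.3001, 0.0038]
orientation: [-1.846, -2.542, 0.0]
force: [1.1, -0.6, -3.0]
opening: 0.0627
```

Call:
send_rows --motion '[[[0, 0, 0], 0], [[0, 0, 0], 0], [[0, 0, 0], 0], [[0, 0, 0], 0]]' --jaw 0.075

```text
t: 22.75
tool_pos: [0.5804, 0.3002, 0.0042]
orientation: [1.846, 2.542, 0.001]
force: [-0.2, 0.5, -0.5]
opening: 0.0751
```

Call:
send_rows --motion '[[[0, 0, -0.02], 0], [[0, 0, -0.05], 0], [[0, 0, -0.09], 0], [[0, 0, -0.12], 0], [[0, 0, -0.12], 0]]'

```text
t: 23.38
tool_pos: [0.583, 0.3013, 0.1295]
orientation: [1.843, 2.539, 0.011]
force: [-0.5, -0.4, -0.1]
opening: 0.0752
```

Run:
```python
from h import *
rows((.4125,.1029,.09,90),)
im,c=snap('wrist','w15',None,1.5)
```

```text
t 23.38 pos [0.583  0.3013 0.1295] yaw 108.03 tilt [ 0.0075  0.0032 -1.    ] open 0.0752 F [-0.5 -0.4 -0.1]
  [[-0.1359, -0.2238, 0.0376], 18.03]
```

View pics/w15.png

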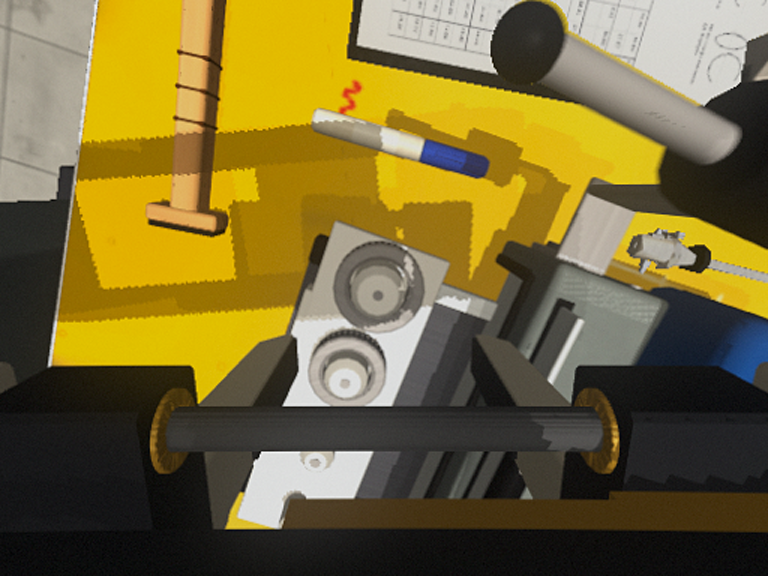

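Call:
send_rows --motion '[[[-0.03, -0.05, 0], 0], [[-0.06, -0.1, 0], 5], [[-0.09, -0.15, 0], 10], [[-0.12, -0.2, 0], 15], [[-0.1358, -0.2206, 0.02], 18], [[-0.1358, -0.2206, 0.034], 18], [[-0.1358, -0.2206, 0.034], 18], [[-0.1358, -0.2206, 0.034], 18]]'

```text
t: 24.42
tool_pos: [0.413, 0.1033, 0.0901]
orientation: [-2.219, -2.223, 0.0]
force: [0.9, 0.0, -0.1]
opening: 0.0753
```

Run:
```python
from h import *
im,c=snap('wrist','w16',None,1.5)
print(fitring('wrist',im,c,(.4125,.1029),win=45)[:2])
rows((.4125,.1029,-.026,90))
```

```text
[(np.float64(0.8449), 's', array([0.3774, 0.1108])), (np.float64(1.3315), 'm', array([0.3845, 0.1098]))]
t 24.48 pos [0.4132 0.1034 0.0904] yaw 90.1 tilt [ 2.e-04  2.e-04 -1.e+00] open 0.075 F [-0.1 -0.4  0.4]
  [[-0.0005, -0.0007, 0.1164], 0.10]
```

View pics/w16.png

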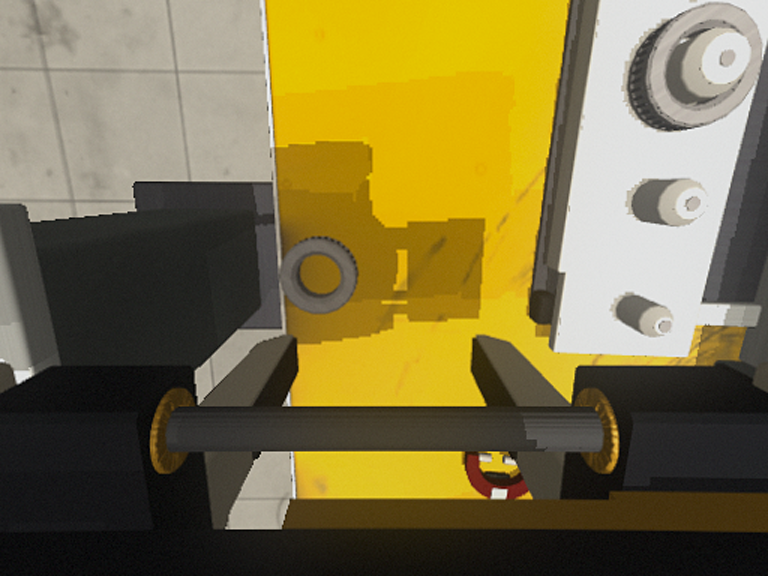

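Run:
```python
from h import *
im,c=load('w16')
g=unproj('wrist',[np.array((319,275))/1.5],.015,c)[0][:2]; print(g)
print(fitring('wrist',im,c,g,win=27)[:2])
print(unproj('wrist',[np.array((280,275))/1.5],.0,c))
B=ringhull('wrist',c,g[0],g[1],0,.026,.018).reshape(-1,2)*1.5; print(B.min(0),B.max(0))
```

```text
[0.3694349  0.11464739]
[(np.float64(0.0494), 'm', array([0.3686, 0.1139])), (np.float64(0.1784), 's', array([0.3669, 0.1154]))]
[[0.33937126 0.11136983 0.        ]]
[279.24396 233.6993 ] [358.87637 313.17578]
```

Run:
```python
from h import *
rows((.3690,.1139,.02,90),(.3690,.1139,-.026,90))
```

```text
t 24.48 pos [0.4132 0.1034 0.0904] yaw 90.1 tilt [ 2.e-04  2.e-04 -1.e+00] open 0.075 F [-0.1 -0.4  0.4]
  [[0.0106, -0.0442, 0.0704], 0.10]
  [[0.0106, -0.0442, 0.1164], 0.10]
```

Call:
send_rows --motion '[[[0.01, -0.044, 0], 0], [[0.0106, -0.0442, 0.03], 0], [[0.0106, -0.0442, 0.06], 0], [[0.0106, -0.0442, 0.06], 0], [[0.0106, -0.0442, 0.06], 0]]'

```text
t: 25.1
tool_pos: [0.3692, 0.1136, 0.0312]
orientation: [2.22, 2.222, 0.001]
force: [0.0, 0.7, 0.7]
opening: 0.0748
```

Run:
```python
from h import *
im,c=snap('wrist','w17',None,1.5)
print(fitring('wrist',im,c,(.369,.1139),win=38)[:2])
rows((.3690,.1139,-.026,90))
```

```text
[(np.float64(0.0938), 'm', array([0.3674, 0.1139])), (np.float64(0.1983), 'l', array([0.3655, 0.1135]))]
t 25.15 pos [0.3696 0.1136 0.0315] yaw 90.05 tilt [ 1.8e-03  3.0e-04 -1.0e+00] open 0.0749 F [ 0.8 -0.4  0.1]
  [[0.0003, -0.0007, 0.0575], 0.05]
```

View pics/w17.png

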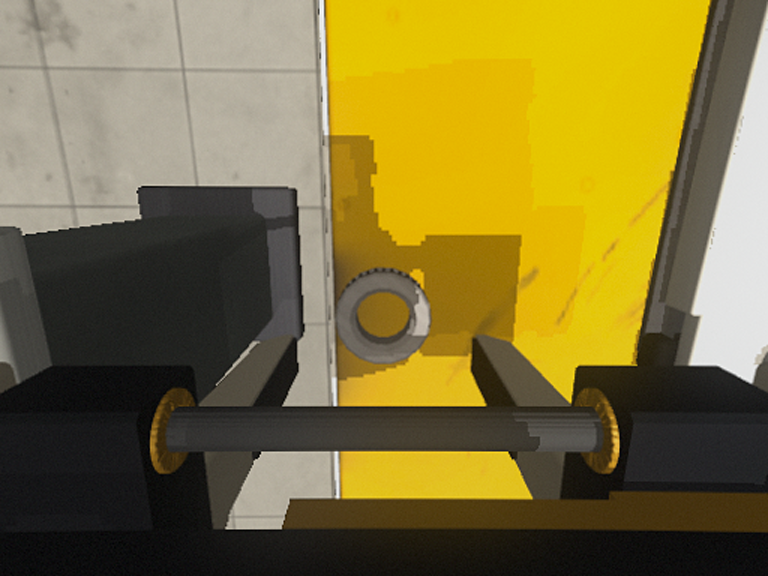

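Call:
send_rows --motion '[[[0, -0.0007, 0.03], 0], [[0, -0.0007, 0.05], 0], [[0, -0.0007, 0.057], 0], [[0, -0.0007, 0.057], 0]]'

```text
t: 25.65
tool_pos: [0.3681, 0.1133, -0.0264]
orientation: [2.221, 2.222, 0.001]
force: [0.9, 0.2, 0.1]
opening: 0.0752
```

Call:
send_rows --motion '[[[0, 0, 0], 0], [[0, 0, 0], 0], [[0, 0, 0], 0], [[0, 0, 0], 0]]' --jaw 0.035

```text
t: 26.15
tool_pos: [0.3682, 0.1133, -0.0265]
orientation: [2.221, 2.222, 0.001]
force: [-0.9, 0.8, 5.3]
opening: 0.0507
```

Call:
send_rows --motion '[[[0, 0, -0.02], 0], [[0, 0, -0.05], 0], [[0, 0, -0.09], 0], [[0, 0, -0.12], 0], [[0, 0, -0.13], 0], [[0, 0, -0.13], 0]]'

```text
t: 26.9
tool_pos: [0.3677, 0.1133, 0.1027]
orientation: [2.221, 2.222, 0.0]
force: [0.3, -0.1, -1.6]
opening: 0.0508
```

Run:
```python
from h import *
rows((.5749,.1644,.10,48),)
im,c=snap('wrist','w18',None,1.5)
st=monitor.read_state();p=st['tool_pos']
B=np.array([proj('wrist',[[p[0]+.015*np.cos(a),p[1]+.015*np.sin(a),p[2]+.026+.018] for a in A],c)]).reshape(-1,2)*1.5
print(B.min(0),B.max(0))
```

```text
t 26.9 pos [0.3677 0.1133 0.1027] yaw 90.03 tilt [ 3.e-04  0.e+00 -1.e+00] open 0.0508 F [ 0.3 -0.1 -1.6]
  [[0.0510, 0.2073, 0.0027], 42.03]
[344.77971614 329.33925468] [418.95743808 397.9351317 ]
```

View pics/w18.png

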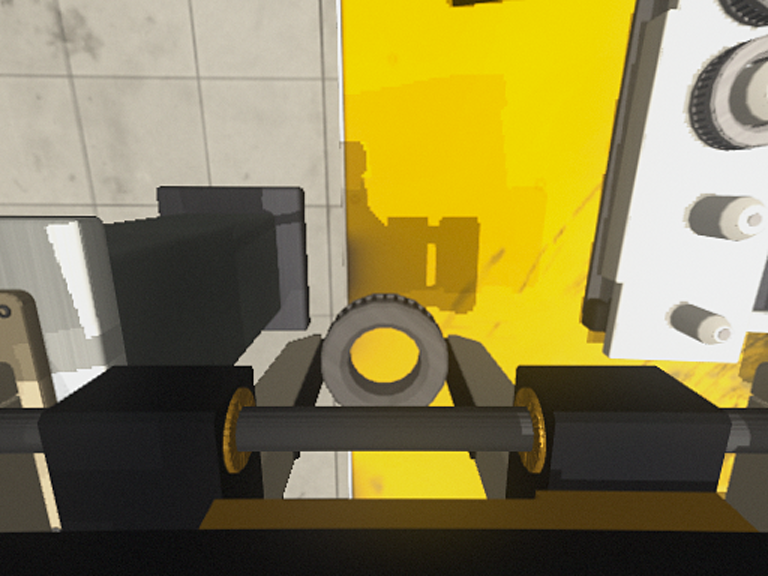

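Call:
send_rows --motion '[[[0.01, 0.04, 0], 8], [[0.02, 0.08, 0], 16], [[0.03, 0.12, 0], 24], [[0.04, 0.16, 0], 32], [[0.051, 0.2, 0], 40], [[0.051, 0.2073, 0.003], 42], [[0.051, 0.2073, 0.003], 42], [[0.051, 0.2073, 0.003], 42], [[0.051, 0.2073, 0.003], 42]]'

```text
t: 28.08
tool_pos: [0.5741, 0.1643, 0.1001]
orientation: [2.869, 1.28, 0.0]
force: [0.0, -0.7, -0.6]
opening: 0.0508
```

Call:
send_rows --motion '[[[0, 0, 0.03], 0], [[0, 0, 0.05], 0], [[0, 0, 0.06], 0], [[0, 0, 0.07], 0], [[0, 0, 0.078], 0], [[0, 0, 0.078], 0]]'

```text
t: 28.82
tool_pos: [0.5745, 0.1643, 0.0214]
orientation: [-2.869, -1.279, 0.001]
force: [-0.2, 0.4, -2.2]
opening: 0.051
```

Run:
```python
from h import *
rows((.5749,.1644,.0036,48),)
im,c=snap('wrist','w19',None,1.5)
```

```text
t 28.82 pos [0.5745 0.1643 0.0214] yaw 48.03 tilt [-9.e-04 -2.e-04 -1.e+00] open 0.051 F [-0.2  0.4 -2.2]
  [[0.0004, 0.0002, 0.0178], 0.03]
```

View pics/w19.png

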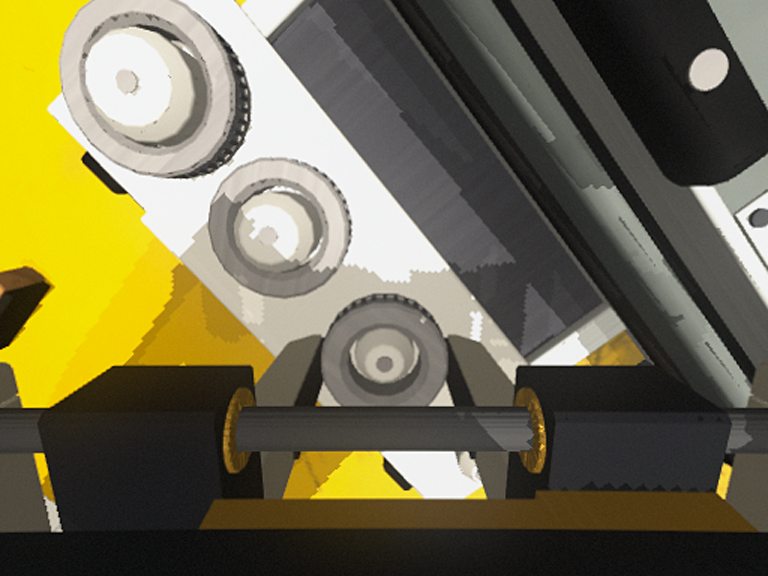

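Call:
send_rows --motion '[[[0, 0, 0.006], 0], [[0, 0, 0.012], 0], [[0, 0, 0.016], 0], [[0, 0, 0.018], 0], [[0, 0, 0.018], 0]]'

```text
t: 29.5
tool_pos: [0.5747, 0.1643, 0.0037]
orientation: [-2.87, -1.279, 0.001]
force: [-0.3, 0.3, -1.3]
opening: 0.0511
```

Call:
send_rows --motion '[[[0, 0, 0], 0], [[0, 0, 0], 0], [[0, 0, 0], 0], [[0, 0, 0], 0]]' --jaw 0.064

```text
t: 30.0
tool_pos: [0.575, 0.1644, 0.0041]
orientation: [2.87, 1.279, 0.001]
force: [-0.3, -0.3, -0.2]
opening: 0.0642
```

Call:
send_rows --motion '[[[0, 0, -0.02], 0], [[0, 0, -0.05], 0], [[0, 0, -0.09], 0], [[0, 0, -0.13], 0], [[0, 0, -0.17], 0], [[0, 0, -0.18], 0], [[0, 0, -0.18], 0]]'

```text
t: 30.88
tool_pos: [0.5754, 0.1645, 0.1851]
orientation: [2.869, 1.278, 0.003]
force: [0.2, -0.0, -0.6]
opening: 0.0639
```

Run:
```python
from h import *
rows((.645,.224,.19,88),)
im,c=snap('wrist','w20',None,1.5)
im,c=snap('side','s20',(110,160,320,300),3.6)
```

```text
t 30.88 pos [0.5754 0.1645 0.1851] yaw 48.03 tilt [ 2.e-03  4.e-04 -1.e+00] open 0.0639 F [ 0.2 -0.  -0.6]
  [[0.0908, 0.0120, -0.0047], -39.97]
```

View pics/w20.png

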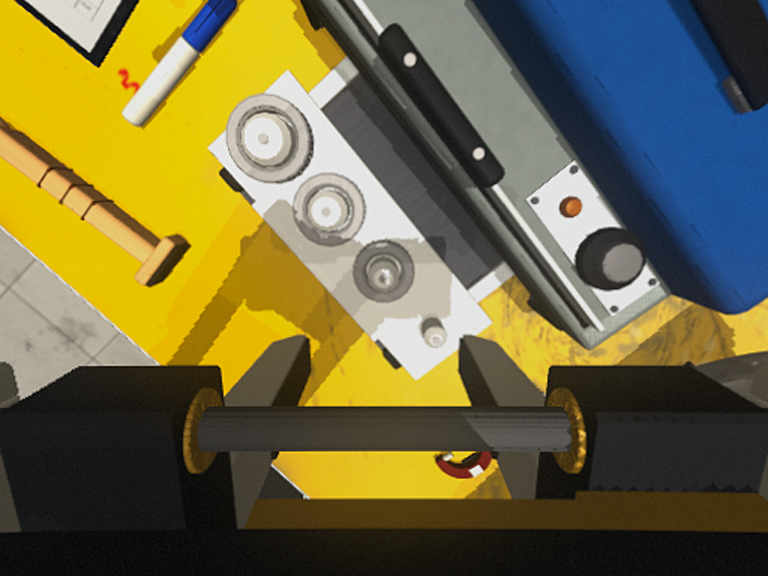

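View pics/s20.png

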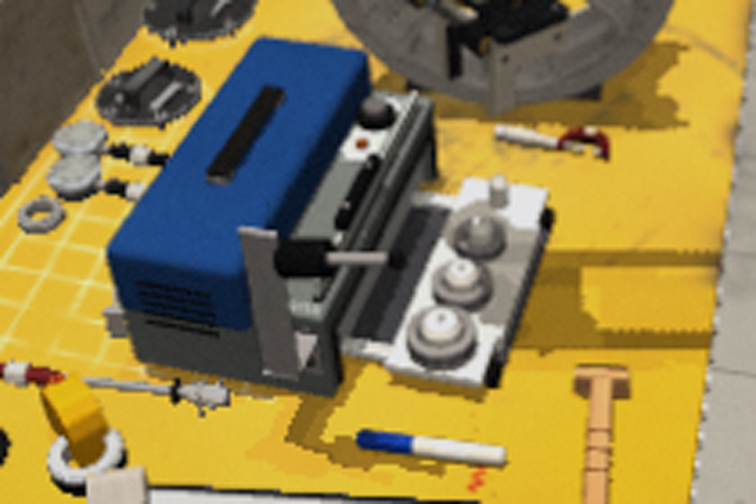

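Run:
```python
from h import *
a=np.array(cv2.imread('pics/a_top.png'))[60:110,160:310]; a=cv2.resize(a,None,fx=5,fy=5,interpolation=cv2.INTER_CUBIC)
b=np.array(cv2.imread('pics/a_side.png'))[180:240,90:220]; b=cv2.resize(b,(750,346),interpolation=cv2.INTER_CUBIC)
cv2.imwrite('pics/b2.png',np.vstack([a,b]))
print(unproj('top',[(234,81)],.005))
```

```text
[[1.04714009 0.18660146 0.005     ]]
```

View pics/b2.png

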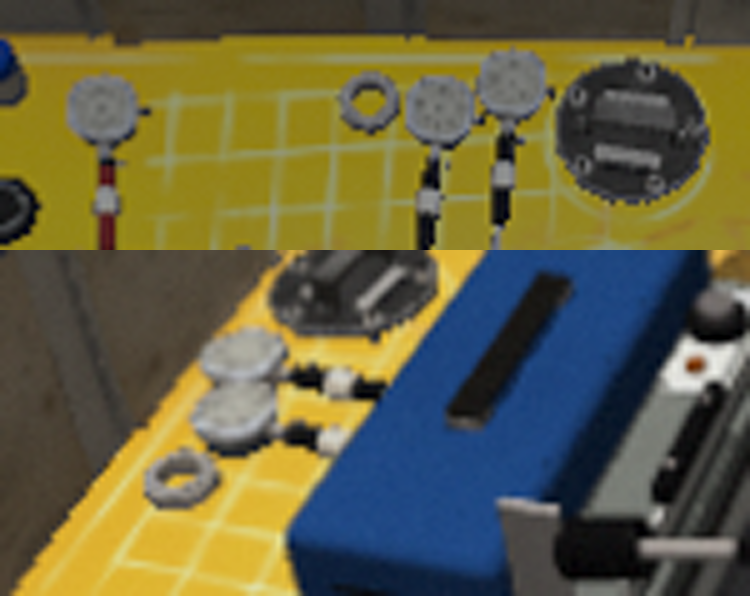

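Run:
```python
from h import *
im,c=load('w20')
f=lambda L,z:unproj('wrist',[(np.array(p)+.5)/1.5-.5 for p in L],z,c)
print(f([(410,60),(478,153)],.142), f([(410,60),(478,153)],.142).mean(0)); print(f([(620,265)],.126))
rows((.6705,.2242,.19,88),)
```

```text
[[0.67500444 0.25408933 0.142     ]
 [0.67279508 0.19444714 0.142     ]] [0.67389976 0.22426823 0.142     ]
[[0.70032761 0.0811554  0.126     ]]
t 30.98 pos [0.574  0.1642 0.1823] yaw 48.03 tilt [-2.3e-03 -5.0e-04 -1.0e+00] open 0.0639 F [-0.2 -0.5 -0.7]
  [[0.1092, 0.0316, -0.0079], -39.97]
```

Call:
send_rows --motion '[[[0.03, 0.01, -0.005], -10], [[0.06, 0.02, -0.005], -20], [[0.09, 0.03, -0.005], -30], [[0.11, 0.0325, -0.005], -40], [[0.11, 0.0325, -0.005], -40], [[0.11, 0.0325, -0.005], -40]]' --jaw 0.045

```text
t: 31.72
tool_pos: [0.6716, 0.2239, 0.1873]
orientation: [-2.262, -2.178, 0.004]
force: [-0.8, -0.0, -0.3]
opening: 0.0453
```

Run:
```python
from h import *
im,c=snap('wrist','w21',None,1.5)
rows((.6725,.2242,.09,88),)
```

```text
t 31.77 pos [0.6717 0.2239 0.188 ] yaw 87.85 tilt [-1.7e-03 -6.0e-04 -1.0e+00] open 0.0452 F [0.4 0.6 0.2]
  [[0.0004, 0.0009, 0.0980], -0.15]
```

View pics/w21.png

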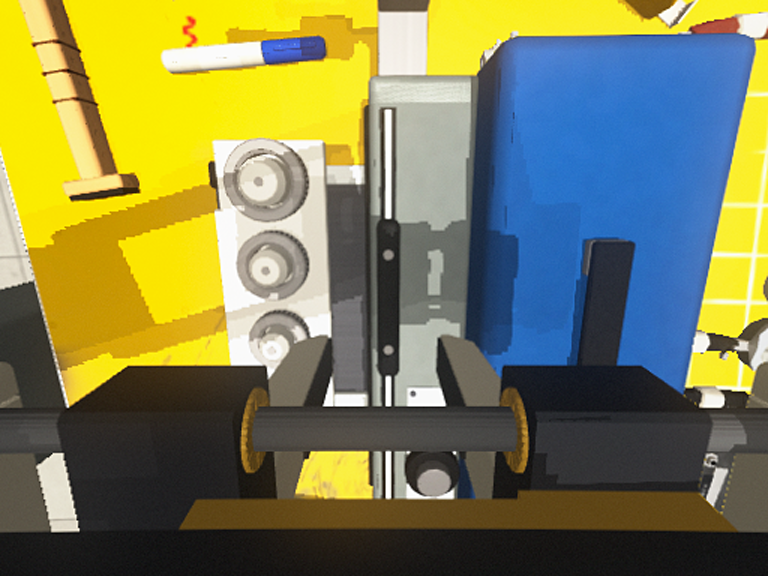

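Call:
send_rows --motion '[[[0, 0.001, 0.04], 0], [[0, 0.001, 0.07], 0], [[0, 0.001, 0.09], 0], [[0, 0.001, 0.098], 0], [[0, 0.001, 0.098], 0]]'

```text
t: 32.4
tool_pos: [0.6736, 0.2243, 0.0913]
orientation: [2.26, 2.182, 0.0]
force: [0.4, -0.6, -1.3]
opening: 0.0451
```

Call:
send_rows --motion '[[[0, 0, 0], 0], [[0, 0, 0], 0], [[0, 0, 0], 0], [[0, 0, 0], 0]]' --jaw 0.005 --squeeze 40

```text
t: 32.9
tool_pos: [0.6738, 0.2245, 0.0914]
orientation: [2.259, 2.183, 0.001]
force: [-0.2, -0.3, 1.3]
opening: 0.0138
```

Call:
send_rows --motion '[[[0, 0, -0.005], 0], [[0, 0, -0.012], 0], [[0, 0, -0.02], 0], [[0, 0, -0.028], 0], [[0, 0, -0.036], 0], [[0, 0, -0.044], 0], [[0, 0, -0.052], 0], [[0, 0, -0.059], 0], [[0, 0, -0.065], 0], [[0, 0, -0.068], 0], [[0, 0, -0.068], 0], [[0, 0, -0.068], 0]]'

```text
t: 34.4
tool_pos: [0.6737, 0.2244, 0.1581]
orientation: [-2.259, -2.183, -0.0]
force: [5.7, 1.6, -6.6]
opening: 0.014
```

Run:
```python
from h import *
rows()
im,c=snap('side','s21',(110,130,320,300),3.6)
```

```text
t 34.4 pos [0.6737 0.2244 0.1581] yaw 88.03 tilt [-1.e-04  1.e-04 -1.e+00] open 0.014 F [ 5.7  1.6 -6.6]
```

View pics/s21.png

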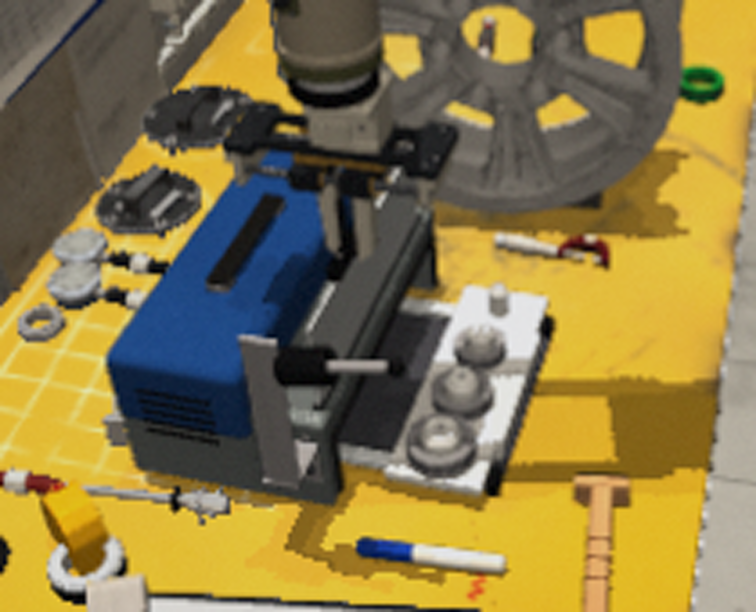

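Call:
send_rows --motion '[[[0, 0, 0], 0], [[0, 0, 0], 0], [[0, 0, 0], 0], [[0, 0, -0.02], 0], [[0, 0, -0.06], 0], [[0, 0, -0.1], 0], [[0, 0, -0.1], 0]]' --jaw 0.04

```text
t: 35.33
tool_pos: [0.676, 0.225, 0.2666]
orientation: [2.256, 2.179, 0.014]
force: [0.5, -0.1, -0.2]
opening: 0.0397
```

Run:
```python
from h import *
print(unproj('top',[np.array(p)/3.6+[90,100] for p in [(230,495),(405,477)]],.02))
rows((.60,.23,.26,88),(.44,.36,.26,90))
```

```text
[[0.41074262 0.47601854 0.02      ]
 [0.4308689  0.29362565 0.02      ]]
t 35.33 pos [0.676  0.225  0.2666] yaw 88.03 tilt [ 0.0099  0.0026 -0.9999] open 0.0397 F [ 0.5 -0.1 -0.2]
  [[0.0023, -0.0762, 0.0059], 0.03]
  [[0.1268, -0.2405, 0.0046], -1.97]
```

Call:
send_rows --motion '[[[0, -0.04, 0], 0], [[0.01, -0.1, 0], 0], [[0.04, -0.15, 0], 0], [[0.08, -0.2, 0], 0], [[0.12, -0.24, 0.03], 0], [[0.125, -0.245, 0.08], 0], [[0.125, -0.245, 0.11], 0], [[0.125, -0.245, 0.11], 0], [[0.125, -0.245, 0.11], 0]]' --jaw 0.06

```text
t: 36.45
tool_pos: [0.4338, 0.358, 0.1507]
orientation: [2.259, 2.182, 0.003]
force: [-0.4, 1.1, 0.5]
opening: 0.06
```

Run:
```python
from h import *
im,c=snap('wrist','w22',None,1.5)
rows()
```

```text
t 36.5 pos [0.4343 0.3583 0.1513] yaw 88.0 tilt [ 0.0026  0.0018 -1.    ] open 0.0604 F [-0.3 -0.4  0.7]
```

View pics/w22.png

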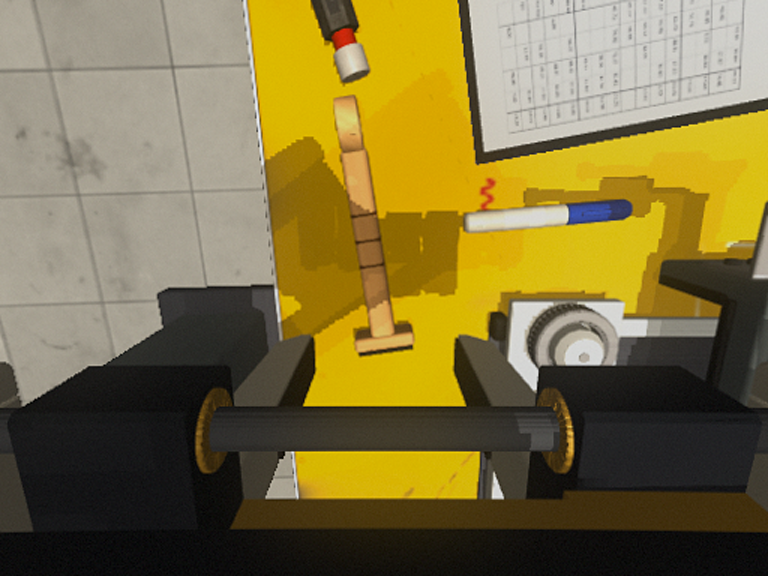

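Run:
```python
from h import *
im,c=load('w22'); show(im,'w22c',(200,55,300,245),3.1)
```

```text
(no output)
```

View pics/w22c.png

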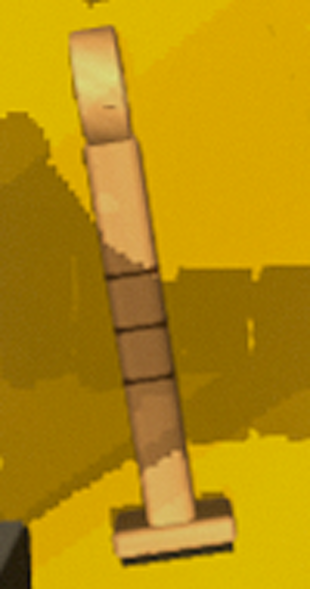

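Run:
```python
from h import *
im,c=load('w22')
f=lambda L,z:unproj('wrist',[(np.array(p)+.5)/3.1-.5+[200,55] for p in L],z,c)
s=f([(112.5,145),(170.5,510),(142,327)],.026); ft=f([(176,551)],.028)
print(s,ft); d=s[1]-s[0]; d/=np.linalg.norm(d); yaw_s=np.degrees(np.arctan2(d[1],d[0])); print('yaw',yaw_s)
g=ft[0]-.095*d; print('grip',g, 'dist groove-foot',np.dot(ft[0]-s[2],d))
e=g-.085*d; print('eye',e)
```

```text
[[0.41553329 0.45215718 0.026     ]
 [0.43121193 0.31358715 0.026     ]
 [0.42312379 0.38694621 0.026     ]] [[0.43281695 0.29681248 0.028     ]]
yaw -83.54466570180634
grip [0.42213623 0.39121016 0.028     ] dist groove-foot 0.09065206057512186
eye [0.4125798  0.47567124 0.028     ]
```

Run:
```python
from h import *
rows((.4213,.400,.03,96.5),(.4213,.400,-.026,96.5))
```

```text
t 36.5 pos [0.4343 0.3583 0.1513] yaw 88.0 tilt [ 0.0026  0.0018 -1.    ] open 0.0604 F [-0.3 -0.4  0.7]
  [[0.0410, -0.0148, 0.1213], -8.50]
  [[0.0409, -0.0149, 0.1773], -8.50]
```

Call:
send_rows --motion '[[[0.041, -0.0148, 0.03], -8.5], [[0.041, -0.0148, 0.08], -8.5], [[0.041, -0.0148, 0.12], -8.5], [[0.041, -0.0148, 0.12], -8.5], [[0.041, -0.0148, 0.12], -8.5]]' --jaw 0.05

```text
t: 37.12
tool_pos: [0.4215, 0.4003, 0.0318]
orientation: [2.091, 2.343, 0.006]
force: [-0.5, 0.3, 0.6]
opening: 0.0495
```

Run:
```python
from h import *
im,c=snap('wrist','w23',None,1.5)
rows((.4213,.400,-.026,96.5))
```

```text
t 37.17 pos [0.4218 0.4006 0.0324] yaw 96.51 tilt [ 0.0038  0.003  -1.    ] open 0.0499 F [-0.4 -0.1  0.8]
  [[-0.0007, -0.0008, 0.0584], 0.01]
```

View pics/w23.png

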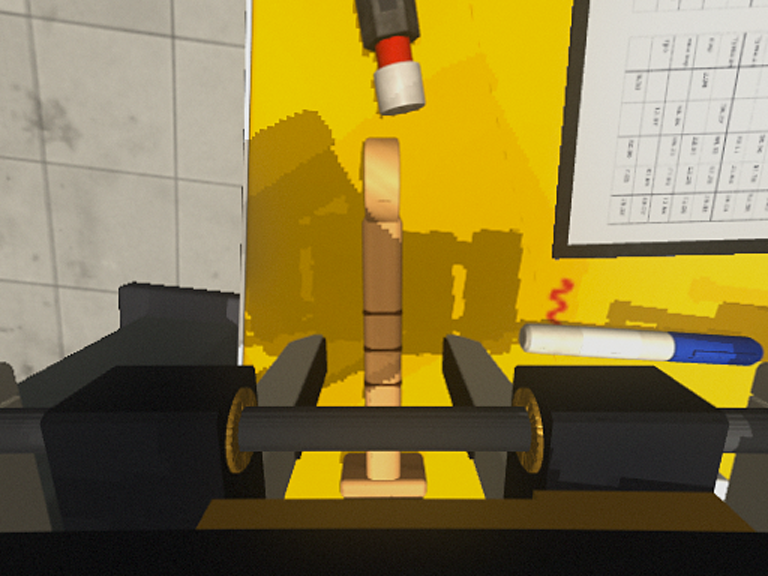

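Call:
send_rows --motion '[[[0, 0, 0.02], 0], [[0, 0, 0.04], 0], [[0, 0, 0.052], 0], [[0, 0, 0.057], 0], [[0, 0, 0.057], 0]]'

```text
t: 37.8
tool_pos: [0.4194, 0.399, -0.0286]
orientation: [-2.091, -2.344, 0.001]
force: [-0.4, 0.0, 0.3]
opening: 0.0498
```

Call:
send_rows --motion '[[[0, 0, 0], 0], [[0, 0, 0], 0], [[0, 0, 0], 0], [[0, 0, 0], 0]]' --jaw 0.01 --squeeze 45

```text
t: 38.3
tool_pos: [0.4199, 0.3994, -0.0278]
orientation: [2.091, 2.344, 0.001]
force: [0.4, 0.4, 0.3]
opening: 0.0197
```

Call:
send_rows --motion '[[[0, 0, -0.01], 0], [[0, 0, -0.03], 0], [[0, 0, -0.06], 0], [[0, 0, -0.08], 0], [[0, 0, -0.08], 0]]'

```text
t: 38.92
tool_pos: [0.4213, 0.4006, 0.055]
orientation: [2.091, 2.344, 0.008]
force: [0.1, -0.4, -1.9]
opening: 0.0197
```

Run:
```python
from h import *
im,c=snap('wrist','w24',None,1.5)
bc=np.array([.5762,.1976,0]); y=np.radians(-2.2); X=np.array([np.cos(y),np.sin(y),0])
P=bc-(.045+.105+.04)*X; print(P)
rows((P[0],P[1],.06,177.8))
```

```text
[0.38634005 0.20489368 0.        ]
t 38.98 pos [0.4203 0.3997 0.0531] yaw 96.53 tilt [ 0.0018  0.0014 -1.    ] open 0.0197 F [ 0.6 -0.2 -2.2]
  [[-0.1897, -0.0559, -0.0073], -81.27]
```

View pics/w24.png

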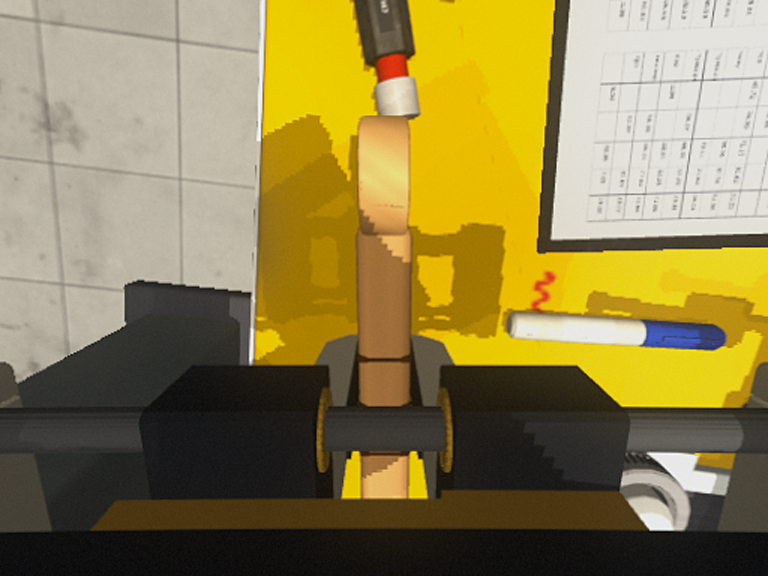

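Call:
send_rows --motion '[[[-0.02, -0.006, -0.01], -10], [[-0.045, -0.013, -0.01], -20], [[-0.07, -0.02, -0.01], -30], [[-0.095, -0.028, -0.01], -40], [[-0.12, -0.035, -0.01], -50], [[-0.145, -0.043, -0.01], -60], [[-0.17, -0.05, -0.01], -70], [[-0.19, -0.056, -0.01], -80], [[-0.19, -0.056, -0.01], -81.3], [[-0.19, -0.056, -0.01], -81.3], [[-0.19, -0.056, -0.01], -81.3]]'

```text
t: 40.35
tool_pos: [0.3855, 0.2046, 0.0617]
orientation: [-0.062, -3.141, 0.0]
force: [-0.9, 0.0, -1.4]
opening: 0.0199
```

Run:
```python
from h import *
im,c=snap('side','s25',(170,150,330,270),4.8)
im,c=snap('top','t25',(160,140,310,290),4)
rows((.3863,.2049,-.02,177.8))
```

```text
t 40.45 pos [0.3856 0.2046 0.0618] yaw 177.8 tilt [-3.e-04  0.e+00 -1.e+00] open 0.0197 F [-0.6 -0.3 -1.9]
  [[-0.0007, 0.0003, 0.0818], 0.00]
```

View pics/s25.png

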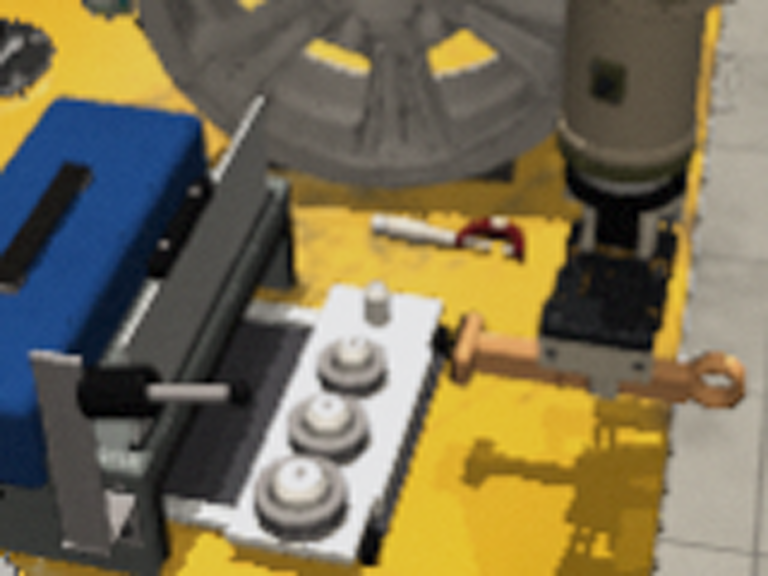

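View pics/t25.png

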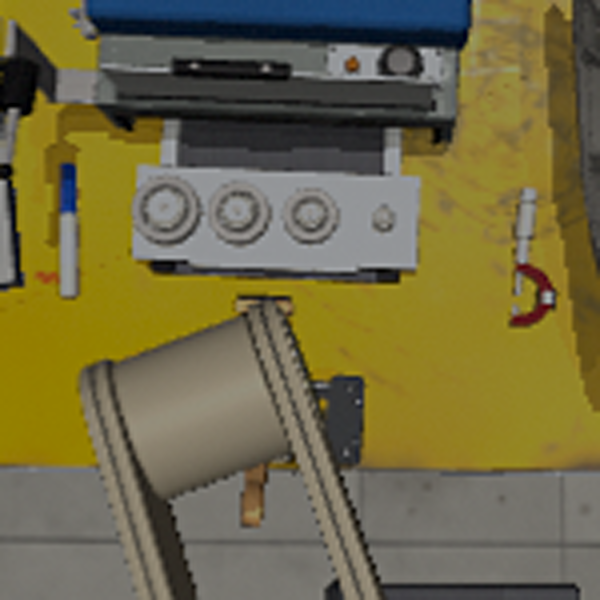

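Call:
send_rows --motion '[[[0, 0, 0.03], 0], [[0, 0, 0.06], 0], [[0, 0, 0.078], 0], [[0, 0, 0.081], 0], [[0, 0, 0.081], 0]]'

```text
t: 41.08
tool_pos: [0.3859, 0.2044, -0.0186]
orientation: [0.06, 3.141, 0.0]
force: [-0.4, -1.7, -0.9]
opening: 0.0195
```

Call:
send_rows --motion '[[[-0.01, 0, 0], 0], [[-0.02, 0, 0], 0], [[-0.03, 0, 0], 0], [[-0.035, 0, 0], 0], [[-0.04, 0, 0], 0], [[-0.045, 0, 0], 0], [[-0.05, 0, 0], 0], [[-0.055, 0, 0], 0], [[-0.06, 0, 0], 0], [[-0.06, 0, 0], 0]]'

```text
t: 42.32
tool_pos: [0.4453, 0.2017, -0.0195]
orientation: [-0.06, -3.14, 0.0]
force: [-1.1, -0.0, -1.0]
opening: 0.0197
```

Run:
```python
from h import *
im,c=snap('side','s26',(170,150,330,270),4.8)
rows()
```

```text
t 42.38 pos [ 0.4453  0.2017 -0.0194] yaw 177.83 tilt [-8.e-04 -2.e-04 -1.e+00] open 0.0199 F [-0.9  1.1 -2.4]
```

View pics/s26.png

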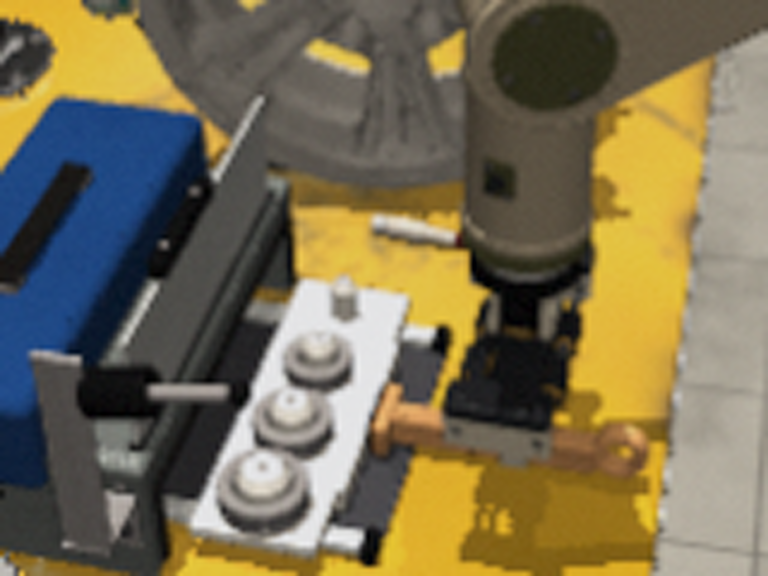

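Call:
send_rows --motion '[[[-0.006, 0, 0], 0], [[-0.012, 0, 0], 0], [[-0.018, 0, 0], 0], [[-0.024, 0, 0], 0], [[-0.03, 0, 0], 0], [[-0.036, 0, 0], 0], [[-0.042, 0, 0], 0], [[-0.048, 0, 0], 0], [[-0.054, 0, 0], 0], [[-0.06, 0, 0], 0], [[-0.066, 0, 0], 0], [[-0.07, 0, 0], 0]]'

```text
t: 43.88
tool_pos: [0.5146, 0.1991, -0.0196]
orientation: [-0.059, -3.139, 0.0]
force: [-5.1, 1.0, 0.9]
opening: 0.0197
```

Call:
send_rows --motion '[[[-0.006, 0, 0], 0], [[-0.012, 0, 0], 0], [[-0.018, 0, 0], 0], [[-0.024, 0, 0], 0], [[-0.03, 0, 0], 0], [[-0.036, 0, 0], 0], [[-0.042, 0, 0], 0], [[-0.045, 0, 0], 0], [[-0.048, 0, 0], 0], [[-0.05, 0, 0], 0]]'

```text
t: 45.12
tool_pos: [0.5647, 0.1973, -0.0196]
orientation: [-0.059, -3.139, 0.0]
force: [-5.3, 1.5, -0.1]
opening: 0.0197
```

Run:
```python
from h import *
im,c=snap('side','s27',(170,150,330,270),4.8)
rows()
```

```text
t 45.17 pos [ 0.5649  0.1973 -0.0195] yaw 177.84 tilt [-0.0014 -0.     -1.    ] open 0.0195 F [-4.2  0.8 -0.6]
```

View pics/s27.png

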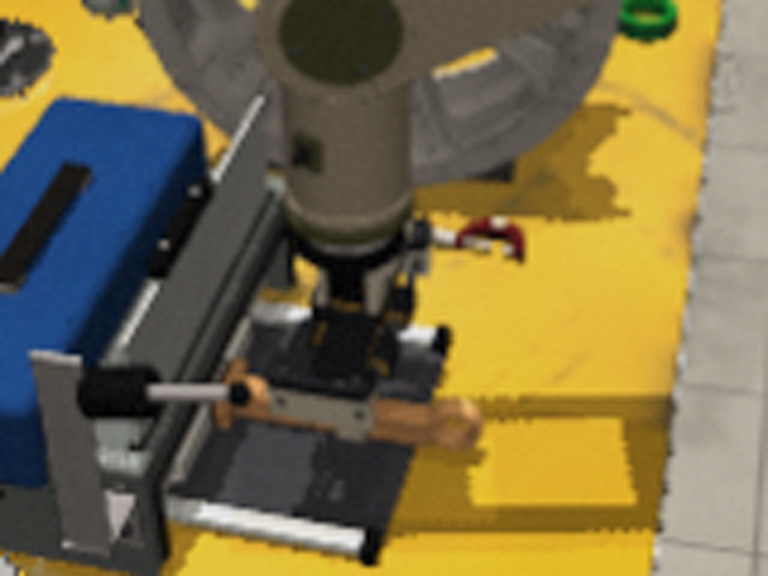

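Call:
send_rows --motion '[[[-0.004, 0, 0], 0], [[-0.008, 0, 0], 0], [[-0.012, 0, 0], 0], [[-0.015, 0, 0], 0], [[-0.017, 0, 0], 0], [[-0.018, 0, 0], 0]]'

```text
t: 45.92
tool_pos: [0.5785, 0.1968, -0.0209]
orientation: [-0.058, -3.131, 0.001]
force: [-21.2, 2.4, 5.5]
opening: 0.0199
```

Call:
send_rows --motion '[[[-0.001, 0, 0], 0], [[-0.002, 0, 0], 0], [[-0.003, 0, 0], 0], [[-0.003, 0, 0], 0]]'

```text
t: 46.42
tool_pos: [0.5792, 0.1968, -0.022]
orientation: [-0.058, -3.127, 0.002]
force: [-25.4, 2.1, 6.9]
opening: 0.0199
```

Call:
send_rows --motion '[[[-0.001, 0, 0], 0], [[-0.002, 0, 0], 0], [[-0.003, 0, 0], 0], [[-0.003, 0, 0], 0]]'

```text
t: 46.92
tool_pos: [0.5798, 0.1967, -0.0222]
orientation: [-0.057, -3.123, 0.003]
force: [-35.9, 2.2, 13.3]
opening: 0.02
```

Run:
```python
from h import *
im,c=snap('side','s28',(170,150,290,240),6.4)
im,c=snap('top','t28',(160,140,310,250),5)
rows()
```

```text
t 47.02 pos [ 0.5798  0.1967 -0.0223] yaw 177.89 tilt [-0.0183 -0.0015 -0.9998] open 0.0196 F [-34.4   2.4  14.2]
```

View pics/s28.png

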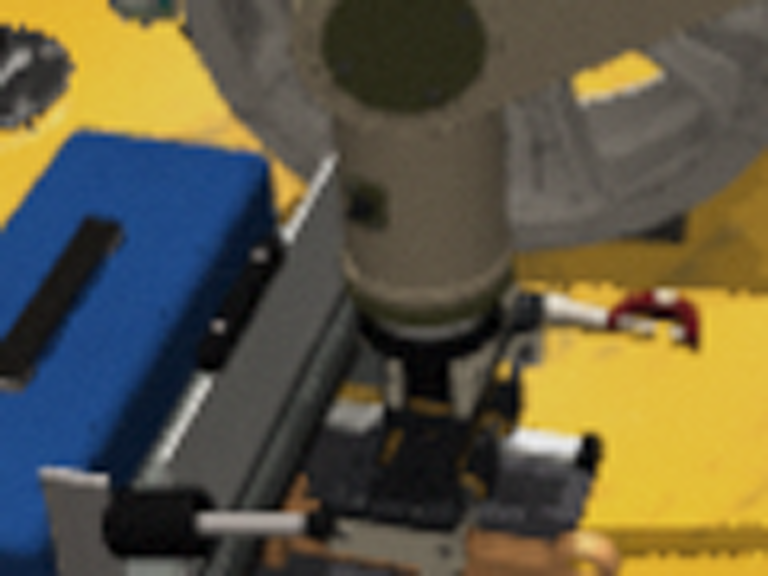

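View pics/t28.png

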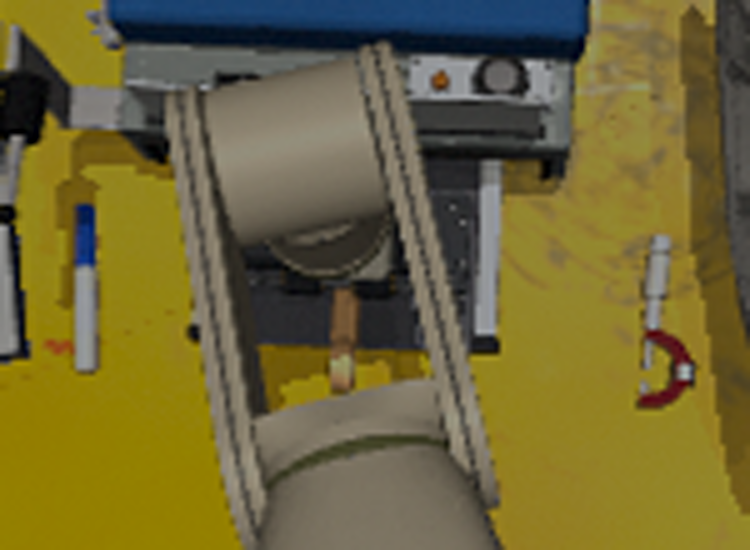

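Call:
send_rows --motion '[[[0.01, 0, 0], 0], [[0.03, 0, 0], 0], [[0.06, 0, 0], 0], [[0.09, 0, 0], 0], [[0.12, 0, 0], 0], [[0.14, 0, -0.02], 0], [[0.14, 0, -0.07], 0], [[0.14, 0, -0.12], 0], [[0.14, 0, -0.16], 0], [[0.14, 0, -0.2], 0], [[0.14, 0, -0.2], 0]]'

```text
t: 48.4
tool_pos: [0.453, 0.2024, 0.1858]
orientation: [0.06, 3.132, 0.004]
force: [1.2, 0.1, -1.8]
opening: 0.0202
```

Run:
```python
from h import *
im,c=load('w15'); show(im,'w15c',(310,0,512,120),3.8)
f=lambda L,z:unproj('wrist',[(np.array(p)+.5)/1.5-.5 for p in L],z,c)
print(f([(527,42)],.2316), f([(722,145)],.221))
rows((.56,.29,.2,268),(.52,.40,.2,268))
```

```text
[[0.57952437 0.40331192 0.2316    ]] [[0.63502165 0.4012176  0.221     ]]
t 48.4 pos [0.453  0.2024 0.1858] yaw 177.81 tilt [ 0.0094  0.0026 -1.    ] open 0.0202 F [ 1.2  0.1 -1.8]
  [[-0.1037, 0.0917, -0.0129], -90.19]
  [[-0.0596, 0.2000, -0.0130], -90.19]
```

View pics/w15c.png

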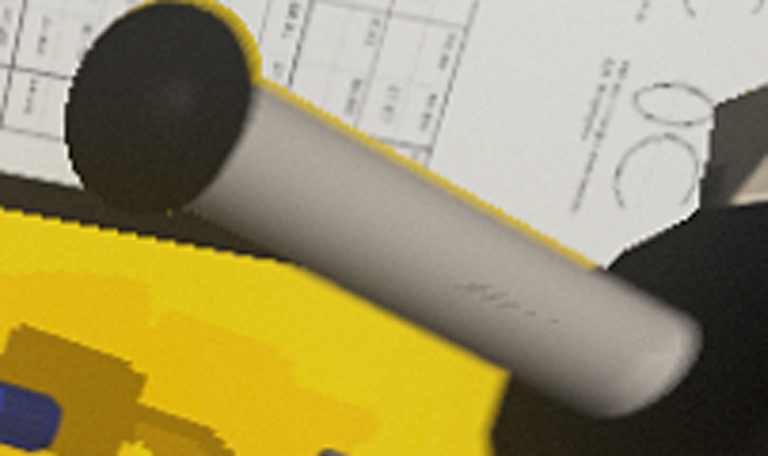

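Call:
send_rows --motion '[[[0.01, 0.02, 0], -10], [[0.01, 0.04, 0], -20], [[0.01, 0.05, 0], -30], [[0.01, 0.06, 0], -40], [[0.01, 0.07, 0], -50], [[0.01, 0.1, 0], -60], [[0.005, 0.13, 0], -70], [[0, 0.17, 0], -80], [[0, 0.21, 0], -90], [[0, 0.25, 0], -90.2], [[0, 0.26, 0], -90.2], [[0, 0.26, 0], -90.2]]'

```text
t: 49.9
tool_pos: [0.4592, 0.4612, 0.1797]
orientation: [2.183, -2.258, 0.001]
force: [-0.0, -0.1, -1.2]
opening: 0.0194
```

Run:
```python
from h import *
rows((.52,.4796,.1836,268))
im,c=snap('wrist','w30',None,1.5)
```

```text
t 49.9 pos [0.4592 0.4612 0.1797] yaw -91.94 tilt [-7.0e-04 -1.2e-03 -1.0e+00] open 0.0194 F [-0.  -0.1 -1.2]
  [[-0.0205, -0.0601, -0.0040], 0.06]
```

View pics/w30.png

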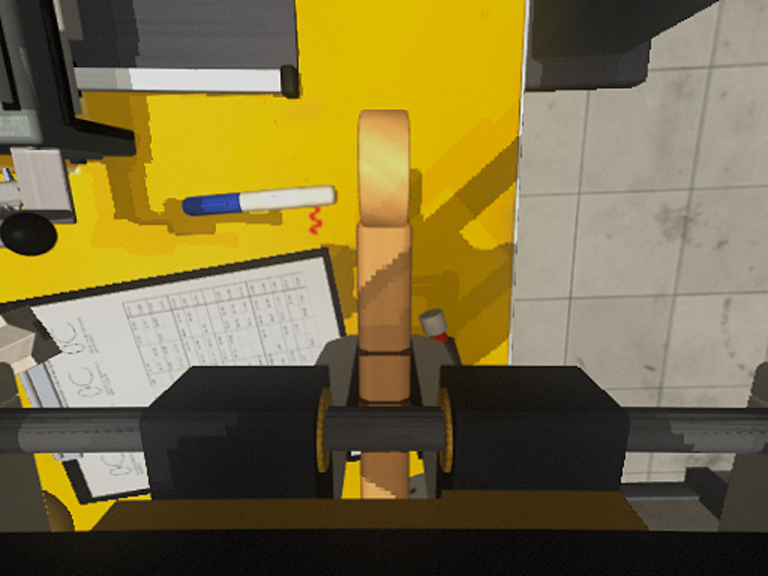

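```bash
cat >> h.py <<'E'
def toolpts(st,P):
    M=R.from_rotvec(st['orientation']).as_matrix(); return np.array(P)@M.T+st['tool_pos']
E
python3 - <<'E'
from h import *
im,c=load('w30'); st=monitor.read_state()
show(im,'w30c',(0,60,300,170),2.6)
for z in (-.045,-.048,-.051):
  for xe in (.073,.076,.079):
    pts=[[xe+.02*np.cos(a),s*.008,z+.02*np.sin(a)] for a in A for s in (1,-1)]
    B=proj('wrist',toolpts(st,pts),c)*1.5; print(z,xe,B.min(0).round(1),B.max(0).round(1))
f=lambda L,z:unproj('wrist',[(np.array(p)+.5)/1.5-.5 for p in L],z,c)
print('ball',f([(28,233)],.2316))
E
```

```text
-0.045 0.073 [357.7 116. ] [410.1 235.1]
-0.045 0.076 [357.5 106.2] [410.3 226.7]
-0.045 0.079 [357.4  96.3] [410.5 218.2]
-0.048 0.073 [357.1 114.5] [410.7 236.1]
-0.048 0.076 [356.9 104.5] [410.9 227.5]
-0.048 0.079 [356.7  94.4] [411.1 218.8]
-0.051 0.073 [356.4 113. ] [411.4 237.1]
-0.051 0.076 [356.2 102.8] [411.6 228.4]
-0.051 0.079 [356.1  92.4] [411.7 219.5]
ball [[0.5807179  0.40233276 0.2316    ]]
```

View pics/w30c.png

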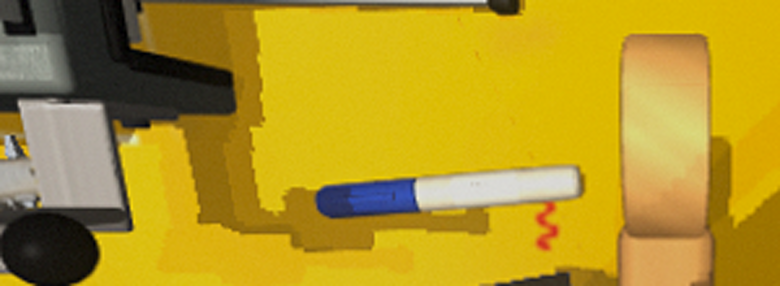

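Run:
```python
from h import *
rows((.545,.4775,.185,267.8))
```

```text
t 49.95 pos [0.4594 0.4606 0.1801] yaw -91.98 tilt [-5.0e-04 -1.2e-03 -1.0e+00] open 0.02 F [ 0.3 -0.6 -1.8]
  [[-0.0198, -0.0849, -0.0050], 0.22]
```

Call:
send_rows --motion '[[[-0.019, -0.02, -0.005], 0.2], [[-0.0198, -0.05, -0.005], 0.2], [[-0.0198, -0.075, -0.005], 0.2], [[-0.0198, -0.085, -0.005], 0.2], [[-0.0198, -0.085, -0.005], 0.2], [[-0.0198, -0.085, -0.005], 0.2]]'

```text
t: 50.7
tool_pos: [0.5444, 0.4782, 0.1861]
orientation: [2.179, -2.263, -0.0]
force: [0.0, 0.7, -1.8]
opening: 0.0199
```

Run:
```python
from h import *
rows()
im,c=snap('wrist','w31',None,1.5); st=monitor.read_state()
im2,c2=snap('side','s31',(190,190,270,260),9)
e=toolpts(st,[[.0755,0,-.0465]]); print('eye',e, 'proj wrist',proj('wrist',e,c)*1.5,'side',(proj('side',e,c2)+.5-[190,190])*9)
b=np.array([[.5785,.402,.2316]]); print('ball',proj('wrist',b,c)*1.5,(proj('side',b,c2)+.5-[190,190])*9)
```

```text
t 50.7 pos [0.5444 0.4782 0.1861] yaw -92.16 tilt [-3.e-04  1.e-04 -1.e+00] open 0.0199 F [ 0.   0.7 -1.8]
eye [[0.54147263 0.40300216 0.23269851]] proj wrist [[384.71149805 172.77655733]] side [[383.92974935 394.58109643]]
ball [[279.59267505 173.94615542]] [[266.60963491 378.33027794]]
```

View pics/w31.png

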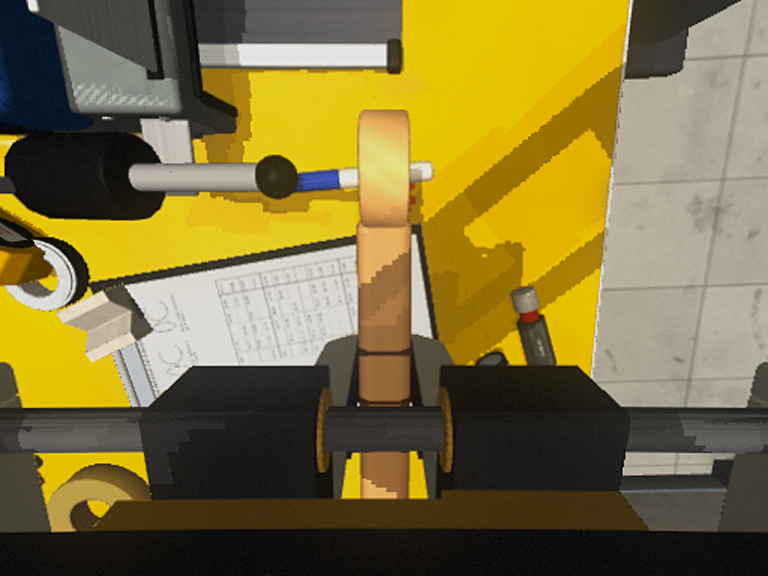

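View pics/s31.png

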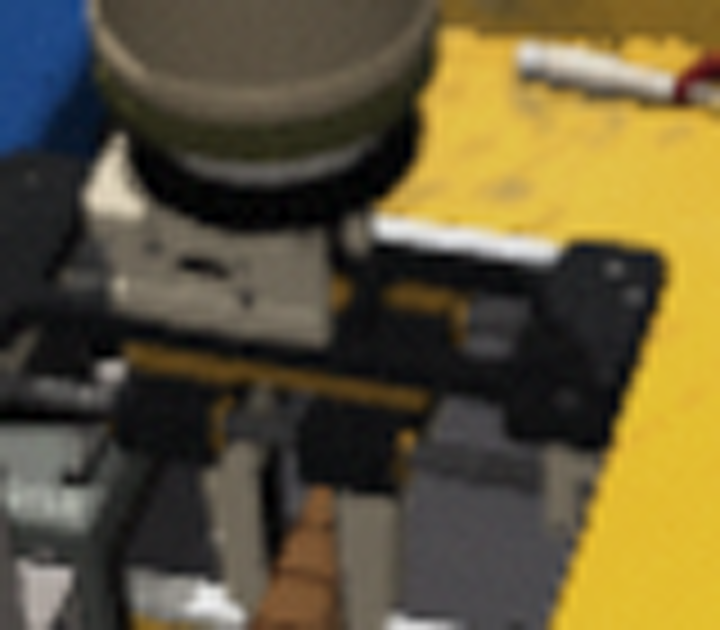

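Call:
send_rows --motion '[[[-0.0013, -0.005, 0.0025], 0], [[-0.0013, -0.01, 0.0025], 0], [[-0.0013, -0.015, 0.0025], 0], [[-0.0013, -0.018, 0.0025], 0], [[-0.0013, -0.018, 0.0025], 0], [[-0.0013, -0.018, 0.0025], 0]]'

```text
t: 51.55
tool_pos: [0.563, 0.479, 0.1834]
orientation: [2.179, -2.263, -0.0]
force: [-0.5, 0.2, -2.0]
opening: 0.0198
```

Run:
```python
from h import *
rows()
im,c=snap('wrist','w32',(120,50,320,170),4); st=monitor.read_state()
im2,c2=snap('top','t32',(130,130,250,220),6)
im2,c2=snap('side','s32',(180,190,270,260),8)
```

```text
t 51.55 pos [0.563  0.479  0.1834] yaw -92.17 tilt [-1.e-04  0.e+00 -1.e+00] open 0.0198 F [-0.5  0.2 -2. ]
```

View pics/w32.png

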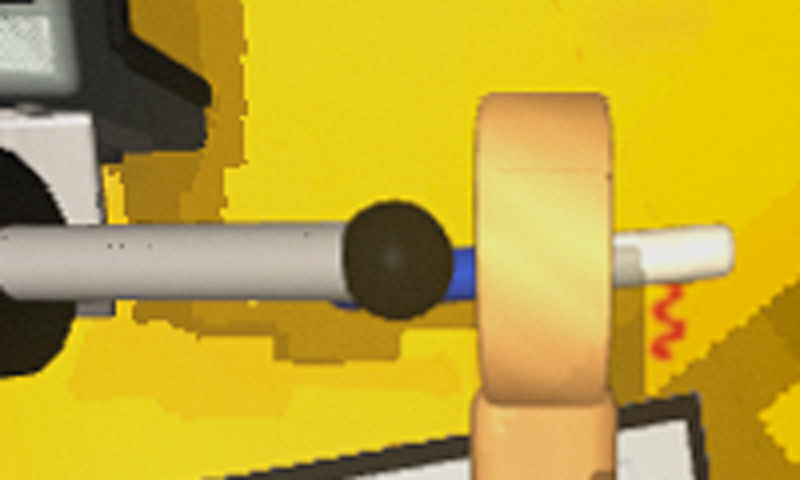

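View pics/s32.png

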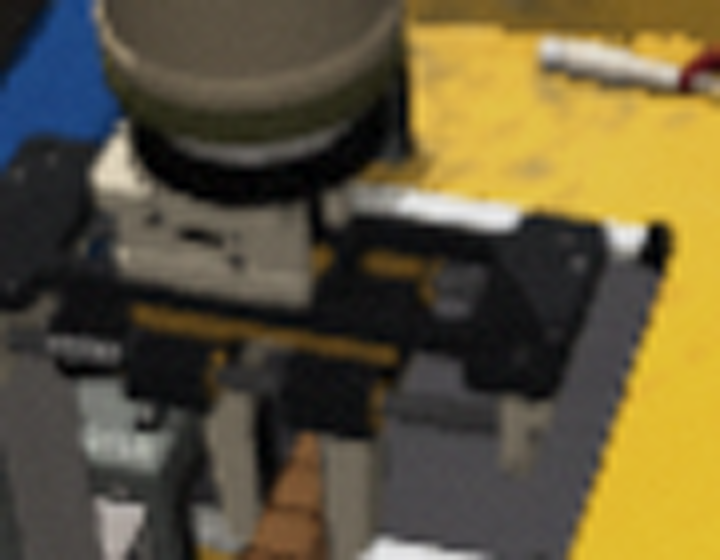

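Call:
send_rows --motion '[[[0, -0.004, 0], 0], [[0, -0.008, 0], 0], [[0, -0.012, 0], 0], [[0, -0.016, 0], 0], [[0, -0.02, 0.0005], 0], [[0, -0.024, 0.001], 0], [[0, -0.024, 0.001], 0]]'

```text
t: 52.58
tool_pos: [0.5874, 0.4779, 0.1822]
orientation: [2.179, -2.263, 0.0]
force: [0.5, 0.3, -1.3]
opening: 0.02
```

Run:
```python
from h import *
rows()
im,c=snap('wrist','w33',(120,50,320,170),4)
```

```text
t 52.58 pos [0.5874 0.4779 0.1822] yaw -92.19 tilt [-1.e-04 -1.e-04 -1.e+00] open 0.02 F [ 0.5  0.3 -1.3]
```

View pics/w33.png

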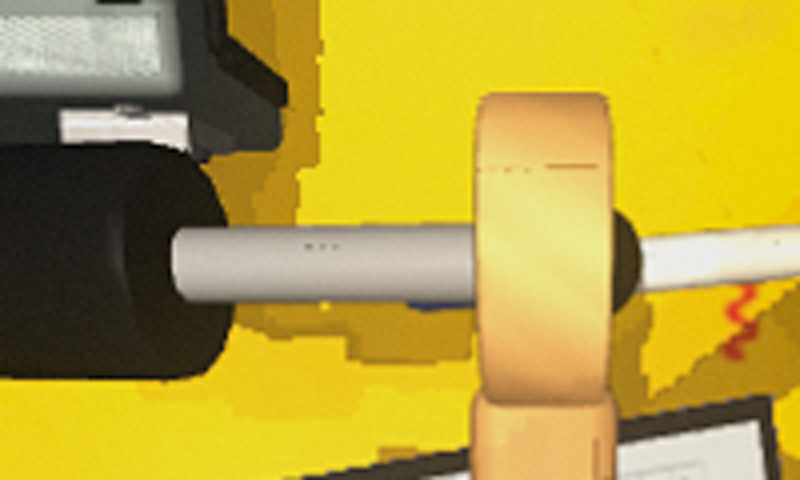

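Call:
send_rows --motion '[[[0, -0.004, 0.001], 0], [[0, -0.008, 0.002], 0], [[0, -0.012, 0.003], 0], [[0, -0.016, 0.004], 0], [[0, -0.02, 0.005], 0], [[0, -0.024, 0.006], 0], [[0, -0.024, 0.006], 0]]'

```text
t: 53.5
tool_pos: [0.6113, 0.477, 0.1761]
orientation: [2.178, -2.263, -0.0]
force: [0.0, -0.5, -1.9]
opening: 0.0194
```

Call:
send_rows --motion '[[[0, 0, 0.002], 0], [[0, 0, 0.004], 0], [[0, 0, 0.006], 0], [[0, 0, 0.006], 0]]'

```text
t: 54.0
tool_pos: [0.6115, 0.4771, 0.172]
orientation: [-2.178, 2.262, -0.001]
force: [-0.2, -0.8, 4.4]
opening: 0.0194
```

Run:
```python
from h import *
rows()
im,c=snap('wrist','w34',(120,50,320,170),4)
```

```text
t 54.0 pos [0.6115 0.4771 0.172 ] yaw -92.17 tilt [ 1.8e-03  5.0e-04 -1.0e+00] open 0.0194 F [-0.2 -0.8  4.4]
```

View pics/w34.png

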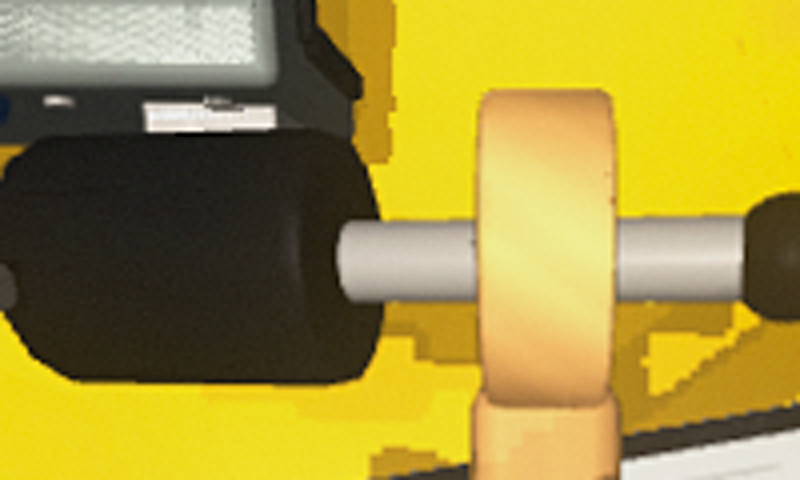

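Call:
send_rows --motion '[[[0, 0, -0.001], 0], [[0, 0, -0.001], 0], [[0, 0, 0.005], 0], [[0.001, 0, 0.01], 0], [[0.0015, 0, 0.015], 0], [[0.003, 0, 0.02], 0], [[0.0045, 0, 0.025], 0], [[0.0065, 0, 0.03], 0], [[0.009, 0, 0.035], 0], [[0.01, 0, 0.0375], 0], [[0.01, 0, 0.0375], 0]]' --squeeze 3

```text
t: 55.42
tool_pos: [0.6108, 0.4669, 0.1329]
orientation: [2.179, -2.263, 0.0]
force: [0.2, -2.0, 0.7]
opening: 0.0201
```

Run:
```python
from h import *
rows()
im,c=snap('wrist','w35',None,1.5)
im2,c2=snap('side','s35',(170,180,270,260),7)
```

```text
t 55.42 pos [0.6108 0.4669 0.1329] yaw -92.19 tilt [-0.e+00 -1.e-04 -1.e+00] open 0.0201 F [ 0.2 -2.   0.7]
```

View pics/w35.png

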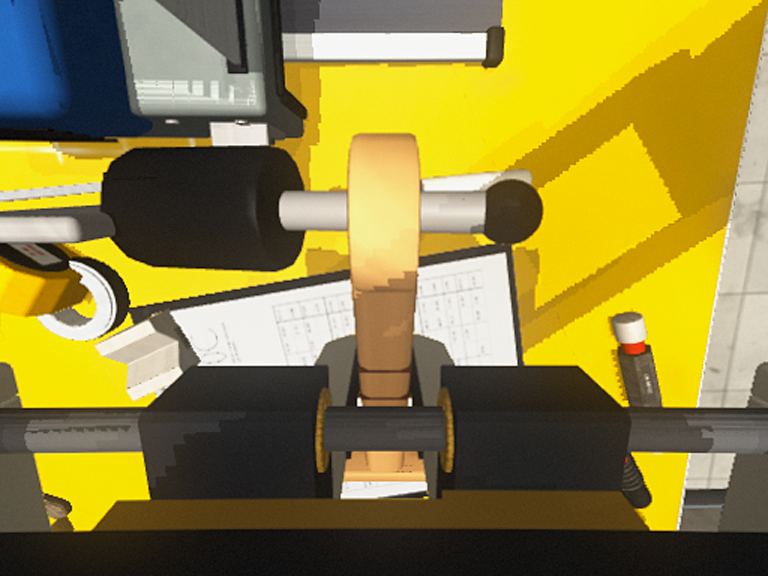

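View pics/s35.png

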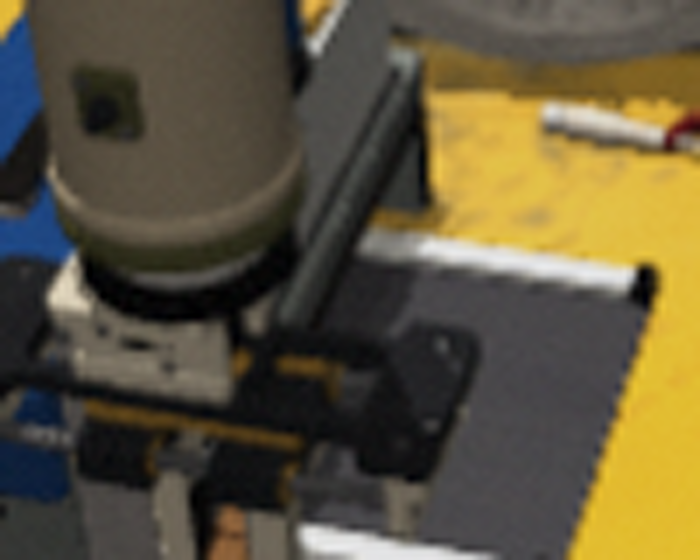

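Call:
send_rows --motion '[[[0, 0, 0], 0], [[0, 0, 0], 0], [[0, 0, -0.005], 0], [[-0.002, 0, -0.02], 0], [[-0.005, 0, -0.06], 0], [[-0.01, 0, -0.1], 0], [[-0.01, 0, -0.15], 0], [[-0.01, 0, -0.19], 0], [[-0.01, 0, -0.2], 0], [[-0.01, 0, -0.2], 0]]' --jaw 0.06

```text
t: 56.78
tool_pos: [0.6114, 0.4774, 0.3337]
orientation: [-2.178, 2.262, -0.0]
force: [0.6, 1.6, -0.3]
opening: 0.0599
```

Run:
```python
from h import *
rows()
im,c=snap('wrist','w36',None,1.5)
im2,c2=snap('side','s36',(170,180,270,300),5)
```

```text
t 56.77 pos [0.6114 0.4774 0.3337] yaw -92.17 tilt [ 0.0014  0.0011 -1.    ] open 0.0599 F [ 0.6  1.6 -0.3]
```

View pics/w36.png

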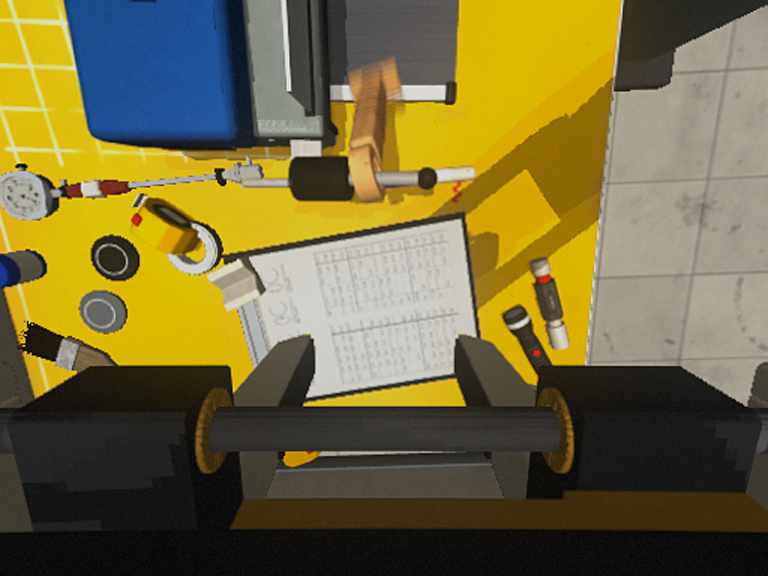

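View pics/s36.png

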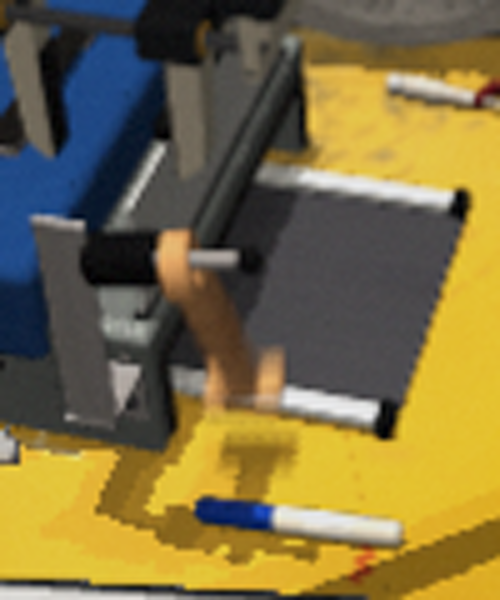

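Call:
send_rows --motion '[[[0.02, 0.01, 0], 10], [[0.05, 0.02, 0], 20], [[0.08, 0.03, 0], 30], [[0.11, 0.04, 0], 40], [[0.15, 0.05, 0], 50], [[0.19, 0.06, 0], 60], [[0.23, 0.065, 0], 70], [[0.27, 0.07, 0], 80], [[0.31, 0.07, 0], 90], [[0.34, 0.075, 0], 100], [[0.358, 0.075, 0], 110], [[0.358, 0.075, 0], 120]]'

```text
t: 58.38
tool_pos: [0.5215, 0.1207, 0.3306]
orientation: [-0.881, -3.012, 0.003]
force: [0.1, 0.6, -0.8]
opening: 0.0603
```

Run:
```python
from h import *
rows((.55,.12,.05,88))
```

```text
t 58.38 pos [0.5215 0.1207 0.3306] yaw 147.39 tilt [-3.4e-03 -7.0e-04 -1.0e+00] open 0.0603 F [ 0.1  0.6 -0.8]
  [[-0.0250, 0.0155, 0.2805], 59.39]
```

Call:
send_rows --motion '[[[-0.01, 0.005, 0.02], 10], [[-0.02, 0.01, 0.05], 20], [[-0.025, 0.0155, 0.1], 30], [[-0.025, 0.0155, 0.15], 40], [[-0.025, 0.0155, 0.2], 50], [[-0.025, 0.0155, 0.25], 59.4], [[-0.025, 0.0155, 0.28], 59.4], [[-0.025, 0.0155, 0.28], 59.4], [[-0.025, 0.0155, 0.28], 59.4]]'

```text
t: 59.5
tool_pos: [0.5519, 0.1221, 0.0534]
orientation: [-2.251, -2.191, -0.0]
force: [0.5, 0.8, 1.5]
opening: 0.0601
```

Run:
```python
from h import *
rows((.673,.2243,.3,88))
im,c=snap('wrist','w37',None,1.5)
f=lambda L,z:unproj('wrist',[(np.array(p)+.5)/1.5-.5 for p in L],z,c)
im2,c2=snap('side','s37',(170,180,270,300),5)
```

```text
t 59.5 pos [0.5519 0.1221 0.0534] yaw 88.45 tilt [ 0.  0. -1.] open 0.0601 F [0.5 0.8 1.5]
  [[0.1055, 0.1182, -0.2466], 0.45]
```

View pics/w37.png

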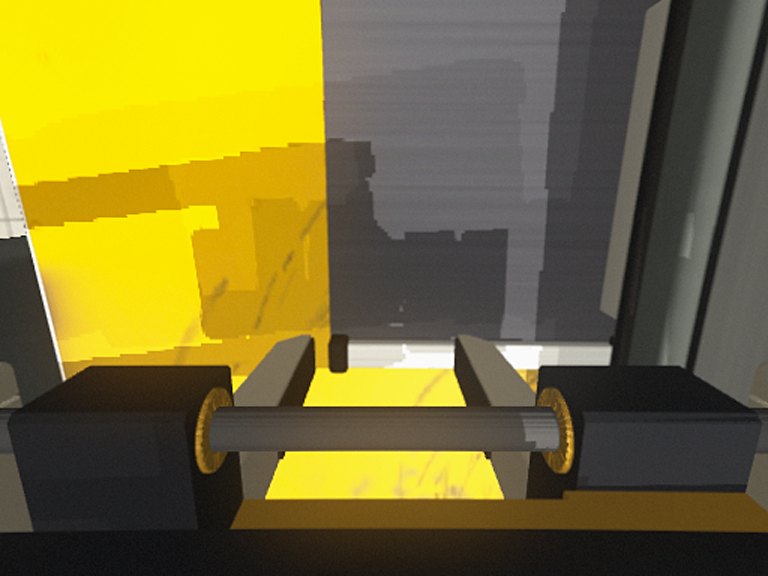

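View pics/s37.png

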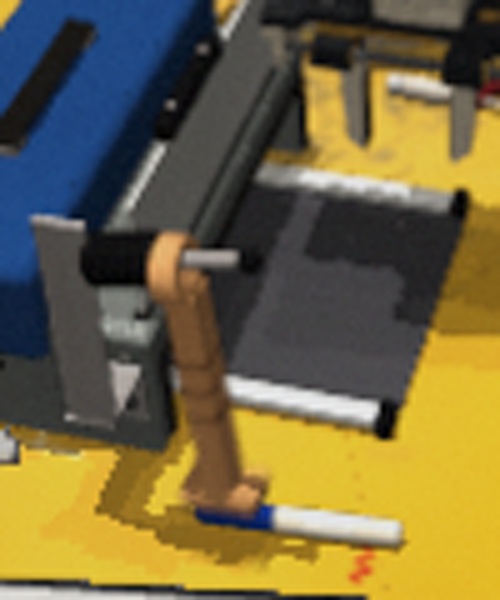

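Run:
```python
from h import *
im,c=load('w37'); show(im,'w37c',(390,0,512,240),2.4)
f=lambda L,z:unproj('wrist',[(np.array(p)+.5)/1.5-.5 for p in L],z,c)
bc=np.array([.5762,.1976,0]); y=np.radians(-2.2); X=np.array([np.cos(y),np.sin(y),0]); Y=np.array([-X[1],X[0],0])
for p in [(650,10),(628,160),(603,305)]:
  for z in (.006,.028):
    q=f([p],z)[0]; print(p,z,q.round(4),'machine x from bc',((q-bc)@X).round(4),((q-bc)@Y).round(4))
for p in [(668,10),(645,160),(622,305)]:
    q=f([p],.074)[0]; print('guard lower edge',q.round(4),((q-bc)@X).round(4))
```

```text
(650, 10) 0.006 [0.6925 0.2741 0.006 ] machine x from bc 0.1132 0.0809
(650, 10) 0.028 [0.68   0.2667 0.028 ] machine x from bc 0.1011 0.073
(628, 160) 0.006 [0.6911 0.2015 0.006 ] machine x from bc 0.1147 0.0083
(628, 160) 0.028 [0.6788 0.2006 0.028 ] machine x from bc 0.1024 0.007
(603, 305) 0.006 [0.6866 0.1169 0.006 ] machine x from bc 0.1134 -0.0764
(603, 305) 0.028 [0.6746 0.1237 0.028 ] machine x from bc 0.1012 -0.0701
guard lower edge [0.6605 0.251  0.074 ] 0.0822
guard lower edge [0.6598 0.1986 0.074 ] 0.0835
guard lower edge [0.658  0.1376 0.074 ] 0.0841
```

View pics/w37c.png

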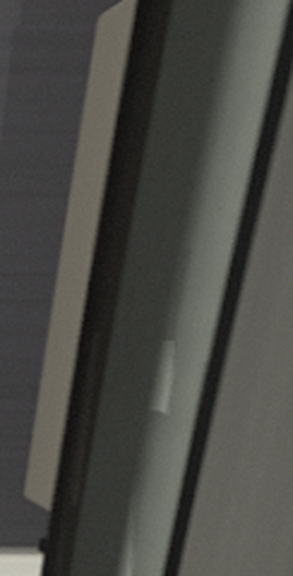

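Call:
send_rows --motion '[[[0, 0, -0.05], 0], [[0, 0, -0.1], 0], [[0, 0, -0.15], 0], [[0, 0, -0.18], 0], [[0.03, 0.035, -0.18], 0.4], [[0.07, 0.08, -0.18], 0.4], [[0.1055, 0.118, -0.18], 0.4], [[0.1055, 0.118, -0.18], 0.4], [[0.1055, 0.118, -0.18], 0.4], [[0.1055, 0.118, -0.18], 0.4]]' --jaw 0.0 --squeeze 20

```text
t: 60.85
tool_pos: [0.6728, 0.2236, 0.2353]
orientation: [2.259, 2.181, 0.004]
force: [0.5, -0.0, 0.1]
opening: 0.0004
```

Run:
```python
from h import *
rows((.6735,.2243,.18,88),(.6735,.2243,.1115,88))
im,c=snap('wrist','w38',None,1.5)
im2,c2=snap('side','s38',(150,130,290,300),4)
```

```text
t 60.85 pos [0.6728 0.2236 0.2353] yaw 87.99 tilt [ 2.8e-03  5.0e-04 -1.0e+00] open 0.0004 F [ 0.5 -0.   0.1]
  [[0.0007, 0.0005, 0.0553], -0.01]
  [[0.0007, 0.0003, 0.1238], -0.01]
```

View pics/w38.png

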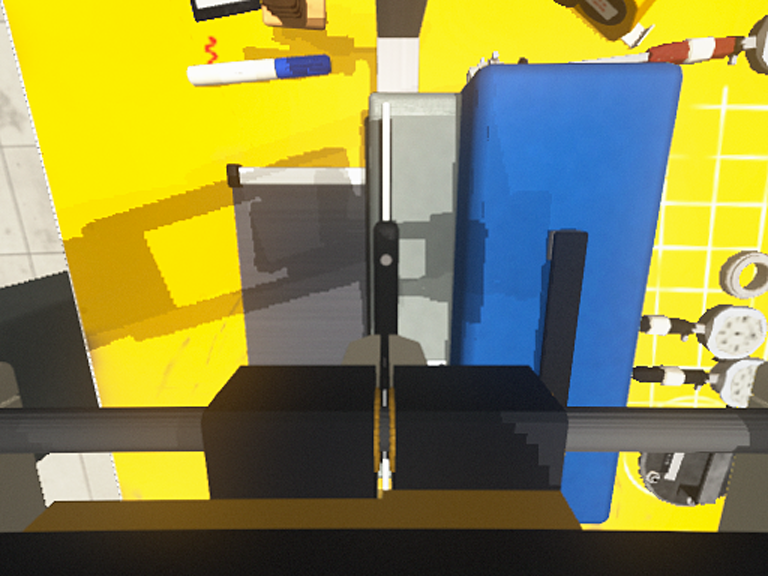

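View pics/s38.png

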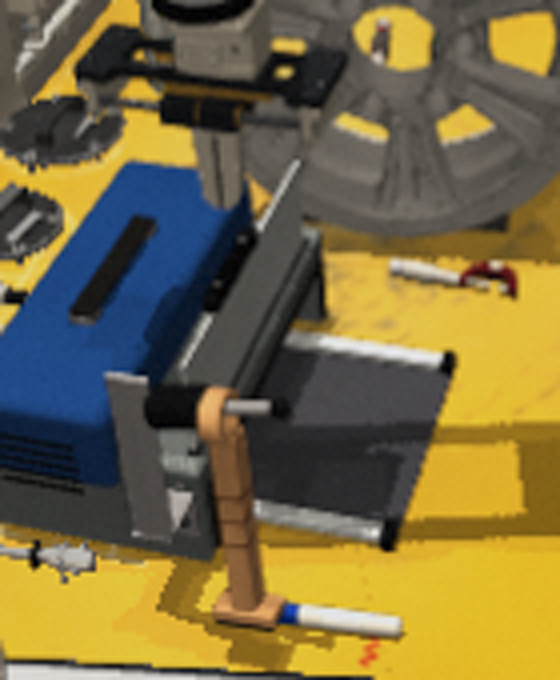

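Call:
send_rows --motion '[[[0.0007, 0, 0.03], 0], [[0.0007, 0, 0.05], 0], [[0.0007, 0, 0.06], 0], [[0.0007, 0, 0.068], 0], [[0.0007, 0, 0.076], 0], [[0.0007, 0, 0.084], 0], [[0.0007, 0, 0.092], 0], [[0.0007, 0, 0.1], 0], [[0.0007, 0, 0.108], 0], [[0.0007, 0, 0.115], 0], [[0.0007, 0, 0.12], 0], [[0.0007, 0, 0.122], 0]]'

```text
t: 62.45
tool_pos: [0.6732, 0.225, 0.1121]
orientation: [2.259, 2.182, 0.001]
force: [-5.7, -2.8, 16.6]
opening: 0.0002
```

Call:
send_rows --motion '[[[0, 0, 0.001], 0], [[0, 0, 0.002], 0], [[0, 0, 0.002], 0]]'

```text
t: 62.82
tool_pos: [0.6732, 0.225, 0.112]
orientation: [2.258, 2.182, 0.002]
force: [-7.3, -3.9, 17.7]
opening: 0.0001
```

Call:
send_rows --motion '[[[0, 0, 0.001], 0], [[0, 0, 0.002], 0], [[0, 0, 0.002], 0]]'

```text
t: 63.2
tool_pos: [0.6733, 0.2251, 0.1119]
orientation: [2.258, 2.182, 0.003]
force: [-13.9, -5.9, 27.3]
opening: 0.0003
```

Call:
send_rows --motion '[[[0, 0, -0.02], 0], [[0, 0, -0.06], 0], [[-0.05, 0.01, -0.09], 0], [[-0.11, 0.02, -0.09], 0], [[-0.15, 0.03, -0.09], 0], [[-0.15, 0.03, -0.09], 0], [[-0.15, 0.03, -0.09], 0]]'

```text
t: 64.08
tool_pos: [0.6974, 0.0747, 0.1965]
orientation: [-2.259, -2.182, 0.0]
force: [0.4, 0.9, 0.4]
opening: 0.0007
```

Run:
```python
from h import *
rows()
im,c=snap('wrist','w39',None,1.5)
```

```text
t 64.08 pos [0.6974 0.0747 0.1965] yaw 88.03 tilt [-8.e-04  8.e-04 -1.e+00] open 0.0007 F [0.4 0.9 0.4]
```

View pics/w39.png

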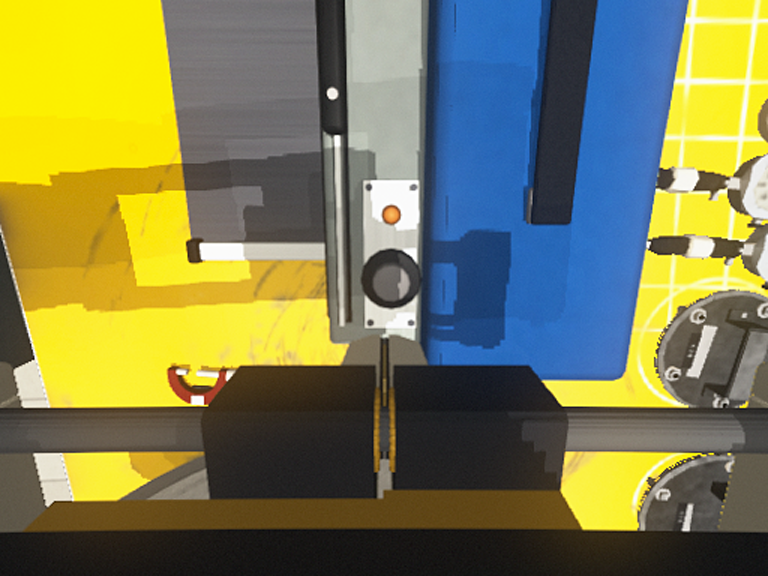

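Run:
```python
from h import *
im,c=load('w39')
f=lambda L,z:unproj('wrist',[(np.array(p)+.5)/1.5-.5 for p in L],z,c)
q=f([(393.5,279)],.126)[0]; print(q); rows((q[0],q[1],.13,88),(q[0],q[1],.0955,88))
```

```text
[0.70419161 0.08438162 0.126     ]
t 64.12 pos [0.6974 0.0753 0.1966] yaw 88.09 tilt [-6.e-04  7.e-04 -1.e+00] open 0.0006 F [0.2 0.8 0.4]
  [[0.0092, 0.0065, 0.0666], 0.09]
  [[0.0092, 0.0066, 0.1011], 0.09]
```

Call:
send_rows --motion '[[[0.008, 0.0055, 0.03], 0], [[0.008, 0.0055, 0.06], 0], [[0.008, 0.0055, 0.085], 0], [[0.008, 0.0055, 0.095], 0], [[0.008, 0.0055, 0.1], 0], [[0.008, 0.0055, 0.103], 0], [[0.008, 0.0055, 0.105], 0], [[0.008, 0.0055, 0.105], 0]]'

```text
t: 65.12
tool_pos: [0.7042, 0.0823, 0.0931]
orientation: [2.259, 2.183, 0.003]
force: [-0.7, 2.0, 4.1]
opening: 0.0004
```

Call:
send_rows --motion '[[[0, 0, 0.001], 0], [[0, 0, 0.002], 0], [[0, 0, 0.002], 0], [[0, 0, 0.002], 0]]'

```text
t: 65.62
tool_pos: [0.704, 0.0819, 0.0905]
orientation: [2.259, 2.182, 0.002]
force: [2.4, 3.6, 3.6]
opening: 0.0005
```

Call:
send_rows --motion '[[[0, 0, 0.001], 0], [[0, 0, 0.002], 0], [[0, 0, 0.002], 0], [[0, 0, 0.002], 0]]'

```text
t: 66.12
tool_pos: [0.7041, 0.0819, 0.09]
orientation: [2.258, 2.182, 0.002]
force: [-2.5, 2.2, 13.6]
opening: 0.0006
```

Call:
send_rows --motion '[[[0, 0, 0.001], 0], [[0, 0, 0.001], 0], [[0, 0, -0.02], 0], [[0, 0, -0.06], 0], [[0, 0, -0.12], 0], [[0, 0, -0.16], 0], [[0, -0.06, -0.16], 0], [[0, -0.12, -0.16], 0], [[0, -0.18, -0.16], 0], [[0, -0.23, -0.16], 0], [[0, -0.23, -0.16], 0], [[0, -0.23, -0.16], 0]]'

```text
t: 67.62
tool_pos: [0.4737, 0.0893, 0.2482]
orientation: [2.259, 2.182, -0.0]
force: [0.5, -0.6, -0.4]
opening: 0.0003
```

Run:
```python
from h import *
rows()
im,c=snap('side','s40',(110,140,310,300),3.8)
im,c=snap('top','t40',(90,100,310,260),3.6)
```

```text
t 67.62 pos [0.4737 0.0893 0.2482] yaw 88.01 tilt [ 4.e-04 -6.e-04 -1.e+00] open 0.0003 F [ 0.5 -0.6 -0.4]
```

View pics/s40.png

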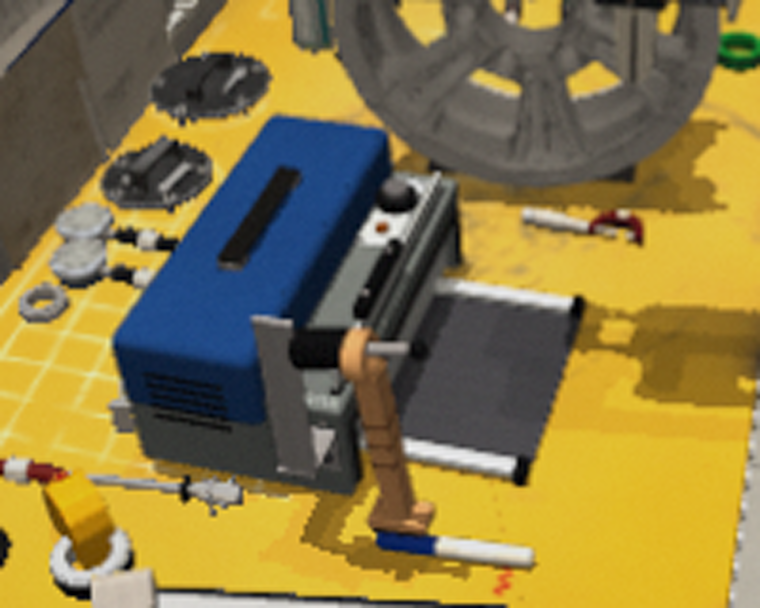

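View pics/t40.png

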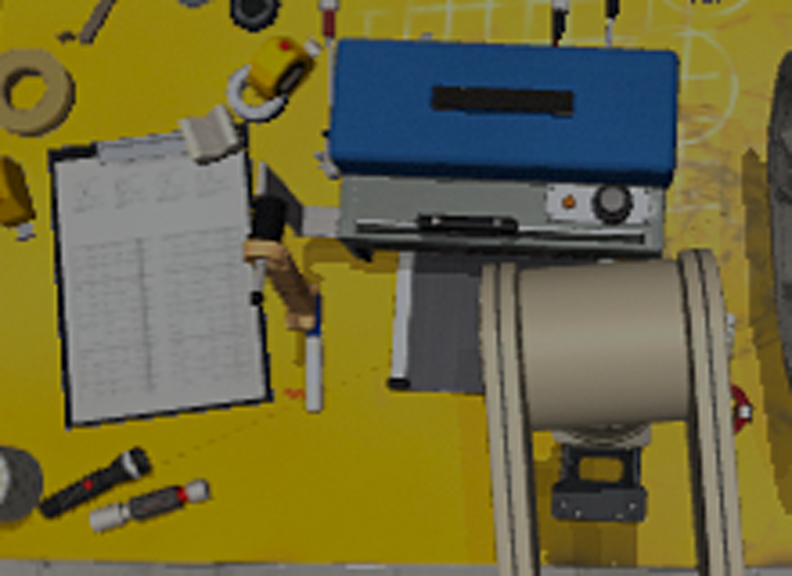

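Run:
```python
from h import *
def tri(pt,ps):
    M=np.zeros((3,3));v=np.zeros(3)
    for n,p in (('top',pt),('side',ps)):
        K,d,T=cam(n); a=unproj(n,[p],0.)[0]; o=T[:3,3]; r=(a-o)/np.linalg.norm(a-o); Q=np.eye(3)-np.outer(r,r); M+=Q; v+=Q@o
    return np.linalg.solve(M,v)
ft=tri(np.array((303,322))/3.6+[90,100],np.array((402,517))/3.8+[110,140]); e=tri(np.array((264,250))/3.6+[90,100],np.array((362,350))/3.8+[110,140])
print(ft,e,np.degrees(np.arccos((e-ft)[2]/np.linalg.norm(e-ft))))
a=eyes.read_camera('side').astype(int)
import time
b=eyes.read_camera('side').astype(int); print(np.abs(a-b)[200:290,190:240].max())
```

```text
[0.59651217 0.40340063 0.04157788] [0.62371337 0.39879658 0.21903574] 8.836620996812487
11
```

Call:
send_rows --motion '[[[0, 0, 0], 0], [[0, 0, 0], 0], [[0, 0, 0], 0], [[0, 0, 0], 0], [[0, 0, 0], 0], [[0, 0, 0], 0], [[0, 0, 0], 0], [[0, 0, 0], 0]]'

```text
t: 68.82
tool_pos: [0.4736, 0.0898, 0.2479]
orientation: [-2.259, -2.183, -0.0]
force: [-0.7, 0.2, -0.3]
opening: 0.0004
```

Run:
```python
from h import *
o,_=load('s40')
im,c=snap('side','s41',(180,210,260,290),7)
print(monitor.read_state()['t'],np.abs(im.astype(int)-o.astype(int))[200:290,190:240].max(),np.abs(im.astype(int)-o.astype(int))[200:290,190:240].mean())
```

```text
68.875 9 1.4637777777777778
```

View pics/s41.png

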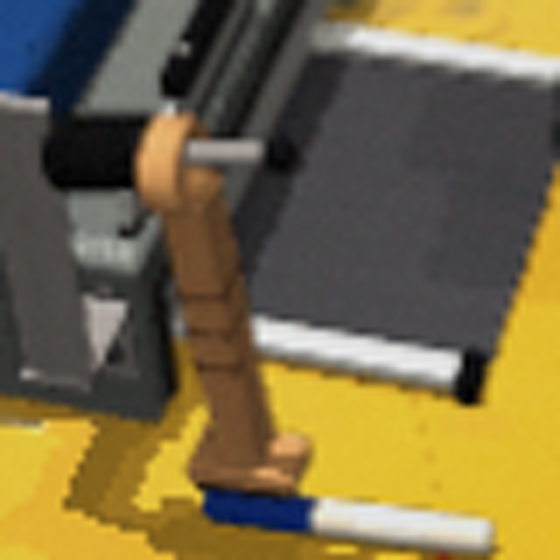

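Run:
```python
from plant import ticket
print(ticket.close_job())
```

```text
the job is handed in; nothing more can be done
None
```

The job is done and handed in at about 69 s of the 192 s allowed. `close_job` reports no verdict, so the checks below are my own.

**What I did**
- Three rings were present: the extra-large, the large and the medium. The small ring was absent.
- I seated each ring on its own post. The medium ring had been knocked about 4 cm aside, so I found it again before picking it up.
- I raised the shutter about 67 mm and pushed the sledge to its stop with the push stick. The force rose to about 36 N at the stop.
- I threaded the stick's eye onto the peg before closing the shutter, then pushed the shutter down to a hard stop.
- Last, I pressed the button until it bottomed, with the force climbing to about 14 N.

**Last checks**
- **Rings:** camera views before feeding showed all three seated on their posts. I could not see them again once they were inside the machine.
- **Sledge:** the push bar measured about 29 mm inside the mouth, against 25 mm nominal. That is within my measuring error and consistent with home.
- **Shutter:** the fingertips were at about 142 mm when pressing on the handle, which matches fully down.
- **Push stick:** it hangs still against the collar, about 0.15 rad off vertical, within the 0.3 rad limit.
- **Bystanders:** nothing I saw in the views suggested any had moved; I did not measure their positions.

**Disagreement with the description:** the real fingertips ended about 30 mm short of the stated TCP. My first grasp closed above the ring without touching it. I measured the difference with the cameras and allowed for it from then on.

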